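# Press the rivets home in the clamped strips

## Task

Lift the sprung clamp frame of the jig until it stays open by itself. Then take each metal strip out of the jig, slide it rivet end first to the end stop of the lever press, swing the lever fully down so that the rivet is pressed home, let the lever come back up, and lay the strip flat in the grey tray. When all strips are done shut the empty clamp again; do not press rivets with the gripper, and leave the cup, tape and funnel where they are.

Things in the scene. Friction and masses are not known exactly. Their poses are not given: they have to be found in the camera images.
- jig: Hold-down jig: dark steel base plate 215 x 300 x 8 mm fixed to the worktop. Origin on the worktop under the centre of the middle strip; x towards the hinge (away from the robot), y along the row of strips, z up. Three narrow beds (22 mm wide, tops at z = 22 mm) at y = +82, 0, -82 mm carry the strips lengthways along x, rivet end towards +x against a low end stop.
- clamp_hinge (a point): Middle of the clamp frame's hinge axis, which runs along the jig's y; at jig x = +85, y = 0, z = 45 mm. Axes as the jig's. Fixed.
- clamp (a joint): Angle (rad) of the sprung steel clamp frame (260 mm wide; its cross bar presses on the middles of all strips). 0 = down on the strips (-0.03 when empty), grows as its front is lifted, stop at 1.5. The over-centre spring has its dead point near 0.8: below, it pulls the frame down (about 6 N at the bar to lift it); let go above 1.0, the frame swings on to 1.5 and stays. Damped.
- clamp_bar (a point): Centre of the clamp frame's lifting bar, a black round bar 14 mm thick, 95 mm long, parallel to the jig's y, carried at both ends: its middle 75 mm can be gripped or hooked (45 mm clear to the cross bar). Shut, it is at jig x = -60, z = 75 mm; it swings about the hinge (radius 148 mm) up and away from the robot, to jig x = +105, z = 192 mm at 1.5 rad.
- press: Hand lever press fixed to the worktop, base 175 x 150 x 10 mm. Origin on the worktop under the middle of its bed; x away from the robot, z up. Bed: a steel rail 22 mm wide, 130 mm long along x, top at z = 24 mm, open towards -x. Nest at the far end: side cheeks with inner faces at y = +-22 mm from x = 30 to 70 mm, and an end stop at x = 68 mm; tops at z = 40 mm.
- press_die (a point): Centre of the lower face of the round die (22 mm across) under the lever; it moves with the lever. At rest its lowest edge is 77 mm above the worktop, so that a strip slides in along the press's +x beneath it, rivet end first; fully down at press x = 50, y = 0, z = 38.5 mm.
- lever_hinge (a point): Point on the lever's hinge axis, which runs along the press's x; at press x = 50, y = +70, z = 72 mm, left of the bed. The lever reaches across the bed to the -y side, 190 mm from hinge to bar. Fixed.
- lever (a joint): Angle (rad) of the press lever: 0 = at rest, raised; 0.6 = fully down at its stop. A spring lifts it back to 0 when let go. With a rivet under the die it takes about 10 N down at the bar.
- lever_bar (a point): Centre of the lever's cross bar, the black round handle 18 mm thick and 80 mm long along the press's x. At rest at press x = 50, y = -87, z = 179 mm; fully down at x = 50, y = -120, z = 72 mm.
- tray: Loose grey plastic tray, outside 265 (x) x 155 (y) x 24 mm, walls and floor about 4 mm; origin at the centre of its underside. Room for three strips side by side, each lengthways along the tray's y, at tray x = -75, 0 and +75 mm.
- cup: Bystander: graduated cup, 66 mm wide, 89 mm high, standing behind the work; leave alone. Origin at the centre of its underside.
- tape: Bystander: roll of masking tape lying flat, 100 mm across, 25 mm high; leave alone. Origin at the centre of its underside.
- funnel: Bystander: funnel standing mouth down, 120 mm across, 114 mm high; leave alone. Origin at the centre of its underside.
- strip_1_grip (a point): Aluminium strip 1, 130 (x) x 36 (y) x 14 (z) mm, 0.12 kg, at the start on the jig's bed at y = +82 mm (may be absent). This point lies half-way up, 30 mm from its centre towards its plain end: grip here across the 36 mm width. From here the strip reaches from -35 to +95 mm along its x (z up); the rivet stands on top at x = +80 mm.
- rivet_1 (a joint): How far (m) the round steel push-in rivet of strip 1 (head 18 mm across) has been pressed in: 0 = head standing 9 mm proud of the strip, 0.008 = home, head 1 mm proud. It stays where it is pressed; takes about 12 N.
- strip_1: Strip 1 itself: origin at the centre of its underside, axes as for its grip point.
- strip_2_grip (a point): Aluminium strip 2, 130 (x) x 36 (y) x 14 (z) mm, 0.12 kg, at the start on the jig's bed at y = 0 mm (may be absent). This point lies half-way up, 30 mm from its centre towards its plain end: grip here across the 36 mm width. From here the strip reaches from -35 to +95 mm along its x (z up); the rivet stands on top at x = +80 mm.
- rivet_2 (a joint): How far (m) the round steel push-in rivet of strip 2 (head 18 mm across) has been pressed in: 0 = head standing 9 mm proud of the strip, 0.008 = home, head 1 mm proud. It stays where it is pressed; takes about 12 N.
- strip_2: Strip 2 itself: origin at the centre of its underside, axes as for its grip point.
- strip_3_grip (a point): Aluminium strip 3, 130 (x) x 36 (y) x 14 (z) mm, 0.12 kg, at the start on the jig's bed at y = -82 mm (may be absent). This point lies half-way up, 30 mm from its centre towards its plain end: grip here across the 36 mm width. From here the strip reaches from -35 to +95 mm along its x (z up); the rivet stands on top at x = +80 mm.
- rivet_3 (a joint): How far (m) the round steel push-in rivet of strip 3 (head 18 mm across) has been pressed in: 0 = head standing 9 mm proud of the strip, 0.008 = home, head 1 mm proud. It stays where it is pressed; takes about 12 N.
- strip_3: Strip 3 itself: origin at the centre of its underside, axes as for its grip point.

How it is judged (in metres and radians):
On the way, in this order (a step that is already met when the one before it is completed fails the run):
1. the clamp frame stands open past its hold-open point, not held by the gripper (value of joint clamp above 1.2 rad and contact force between the fingers and clamp below 0.5 N), for 0.3 s.
2. the rivets of all strips are pressed home (value of joint each of rivet_1, rivet_2, rivet_3 above 0.007 m), for 0.2 s.
At the end, for the whole second after the job is handed in: Every rivet is in by over 7 of its 8 mm; every strip lies at rest, flat (tilt under 0.2 rad) in the tray, grip point within 120 mm (tray x) and 70 mm (tray y) of its centre and at most 32 mm above its underside; lever up (under 0.06 rad), clamp down (under 0.1 rad) (all of step 2 and value of joint clamp below 0.1 rad and value of joint lever below 0.06 rad and x of strip_1_grip in the frame of tray between -0.12 and 0.12 m and y of strip_1_grip in the frame of tray between -0.07 and 0.07 m and z of strip_1_grip in the frame of tray between 0 and 0.032 m and angle between each of strip_1_grip, strip_2_grip, strip_3_grip's own z axis and vertical below 0.2 rad and linear speed of each of strip_1, strip_2, strip_3 below 0.02 m/s and x of strip_2_grip in the frame of tray between -0.12 and 0.12 m and y of strip_2_grip in the frame of tray between -0.07 and 0.07 m and z of strip_2_grip in the frame of tray between 0 and 0.032 m and x of strip_3_grip in the frame of tray between -0.12 and 0.12 m and y of strip_3_grip in the frame of tray between -0.07 and 0.07 m and z of strip_3_grip in the frame of tray between 0 and 0.032 m); the robot touches nothing.
It fails at once if a cup is pushed more than 3 cm from its place (distance of cup from where it was at the start of the episode above 0.03 m).
It fails at once if a tape is pushed more than 3 cm from its place (distance of tape from where it was at the start of the episode above 0.03 m).
It fails at once if a funnel is pushed more than 3 cm from its place (distance of funnel from where it was at the start of the episode above 0.03 m).
It fails at once if the gripper presses on a rivet (contact force between the fingers and rivet_1 above 6 N or contact force between the fingers and rivet_2 above 6 N or contact force between the fingers and rivet_3 above 6 N).
Of strip_1, strip_2, strip_3 only 2 to 3 are there at a start; the rules pass over those that are not, and their reading is None.
At some moment in a run one of tray may be knocked a few centimetres aside while the robot is not near it.
Once in a run the grip may slacken for a moment while it holds something.
It also fails if it takes over 210 s, if anything falls off the work surface, if the arm or the gripper's body presses on something with over 40 N, if the wrist force passes 120 N, or if a joint passes its speed limit or range.

## Robot

A 6-joint arm with a two-finger parallel gripper is mounted at the origin on a cart in front of the work surface, level with it; the furniture and walls round the work are solid. World frame = base frame: x ahead of the robot, y to its left, z up, the work surface at z = 0. Lengths are in mm, angles in rad, forces in N, time in s.
With the tool pointing down it reaches from about 250 to 775 mm from the base axis. Payload 8.9 kg.
Tool frame: the origin (TCP) lies on the centre line of the jaws, within the pads' length; the fingertips stand 25 mm ahead of it and the grasp point (between the pads) lies 6 mm ahead of it; z points along the fingers, x is the direction in which the jaws open and shut, and the axes are right-handed (so a half turn about z gives the same grasp; the last joint's range is limited). The gripper opens to 85 mm and grips with 20 to 120 N. Pads are 22 mm wide; open, the fingers measure 114 mm over their backs; the gripper's body (76 mm by 85 mm) begins 54 mm behind the grasp point. The pads swing forward as they close: fully open they stand 13 mm farther back than shut.
Start: joints at [-1.335, 0.291, -0.153, 1.127, 0, 1.431], TCP at [192.197, -488.553, 256.305] pointing down, gripper open.
Joint ranges: [-2.52, 2.52], [-0.91, 1.74], [-1.3, 1.37], [-1.96, 2.02], [-1.52, 1.47], [-3.14, 3.14]. Speed limits (rad/s): [2.22, 2.22, 2.79, 3.14, 3.14, 3.14].

## Interface

Orientations are given as a 3x3 rotation matrix whose columns are the frame's x, y, z axes.
In Python, from rig import robot gives the robot as it stands.
- The arm moves only by the tool step_arm, never from a script. Its argument "rows" is a list that holds one entry, the list of rows, each a list of 4 numbers: the shift along the tool's x, y, z in mm, then the turn about the tool's z in rad. In form: [[[tx, ty, tz, turn], ...]]. A call has 1 to 5 rows; each row shifts and turns the commanded pose from where the row before left it, along the tool's axes as they then stand; what a row does not reach is not made up. A row lasts 1/12 s, in which the tool goes at most 41.7 mm and 7.16 degrees, less where a joint would pass 70% of its speed; a pose out of reach is approached as far as the arm can. A call is refused whole if a number of a shift passes 41.7 or a number of a turn 0.125, either way. A call with a gripper value outside its range is refused whole. "hand" is the gripper command: -1 is shut, 1 is fully open, values between are in proportion, set as the call begins (left out, the last holds). The fingers move at their own pace and stop on an object; the grip force is fixed at half the most. Time passes only in rows, so rows that do not move let the fingers close. It gives the time, the measured TCP pose, the force and the opening at its end, in the units of the state.
- robot.get_obs(): the state, without advancing time (a new reading comes with each control period).
- robot.camera(name): name is "scene" or "top" or "wrist"; returns the picture (480x640x3 uint8, blue, green, red); there is no depth.
- robot.camera_info(name): a dict with "K" (3x3 intrinsics, pixels), "k1" (the pictures are not rectified: a ray, as slopes to the right and down, at radius r is drawn at 1 + k1 r^2 times it, then the intrinsics apply), "camera_from_world" (4x4, takes a point from world to camera coordinates). Camera axes: x right, y down, z forward; pixel columns grow to the right and rows downward; lengths in mm; the calibration is good to about 2 mm. A picture is of the moment at which its call begins: read the wrist's pose just before it. camera_info takes no time and is no camera call; for the wrist camera it gives the pose at the moment of the call.
- robot.job_done(): hands the job in, once; it reports no verdict.
Trained networks look in the newest picture that a camera, given by its name, has taken for a name from the list of things; names that differ only in an ending like _2 or _b are one class to them, and where a whole thing is asked for, a point or a joint stands for the part that bears it (a point fixed in the world has none). Each returns a list of dicts, best first, with "conf" (0 to 1); they miss things now and then, are a little off and sometimes report something else, mostly with a low value. They report only what shows in the picture. A call takes as long as a camera call.
- robot.trace(camera, query): "pixels" (480x640 bool, what is visible of it) and "box" ([left, top, width, height] in pixels, round what is visible of it).
The state is a dict: "time_s": time; "joint_pos": joint angles; "qvel": joint speeds; "tau": joint torques, N m; "ee_pos": TCP position; "eef_rot": TCP orientation; "contact_force": force on the tool from outside, world axes, zero at the start; "wrist_torque": the same for the moment, N m; "finger_gap": finger opening in mm.
Only numpy, scipy, OpenCV 4.12 (cv2) and the standard library are available. Lean on these libraries where they do the work, as an engineer would, in place of code of your own. Each camera call takes 0.05 s, during which the arm holds its last target.

## Working session

There is one attempt and no reset: what is moved stays moved. The work goes in short steps, Python scripts to look and compute and a tool call to move; the robot and the scene stay as the last step left them, time stands still between calls to the robot, and variables do not carry over. Pictures are saved under pics/ and viewed, and the job is handed in when it is done.

Besides the shell and the picture viewer there is one more tool, called after "Emit:" by a JSON object that holds its "name" and its "arguments". step_arm: Moves the arm, as the interface text tells. Its arguments: {"type":"object","properties":{"rows":{"type":"array"},"hand":{"type":"number"}},"required":["rows"]}

```bash
ls; mkdir -p pics; python3 - <<'E'
from rig import robot
import cv2,numpy as np
o=robot.get_obs();print(o)
for n in ['scene','top','wrist']:
    im=robot.camera(n);cv2.imwrite(f'pics/{n}0.png',im)
    i=robot.camera_info(n);print(n,np.round(i['K'],1).tolist(),i['k1'],np.round(i['camera_from_world'],3).tolist())
E
```

```text
pics
{'time_s': 0.0, 'joint_pos': array([-1.33534944e+00,  2.91272600e-01, -1.54157698e-01,  1.12672118e+00,
        4.37902639e-06,  1.43146101e+00]), 'qvel': array([-2.72136730e-04, -5.63497189e-04, -4.50761205e-04,  8.70600226e-04,
        6.72417620e-04, -6.89124523e-05]), 'tau': array([ 3.59659170e-04, -5.37142682e+01,  3.31373334e+01,  1.58533448e-02,
       -3.29218619e-04, -1.39932550e-05]), 'ee_pos': array([ 192.07259634, -488.13970309,  255.72458244]), 'eef_rot': array([[ 3.66069641e-01, -9.30587406e-01, -3.11867441e-04],
       [-9.30586492e-01, -3.66069723e-01,  1.31878137e-03],
       [-1.34140656e-03, -1.92546193e-04, -9.99999082e-01]]), 'contact_force': array([-1.0917417 , -0.30501643, -0.29182571]), 'wrist_torque': array([-0.00959971, -0.04038907,  0.02738635]), 'finger_gap': 85.45442135376051}
scene [[612.2, 0.0, 312.5], [0.0, 612.2, 230.6], [0.0, 0.0, 1.0]] -0.06971433527393668 [[0.87, 0.493, 0.016, -529.791], [0.386, -0.661, -0.643, -130.96], [-0.306, 0.566, -0.766, 1828.623], [0.0, 0.0, 0.0, 1.0]]
top [[548.4, 0.0, 321.7], [0.0, 548.4, 241.9], [0.0, 0.0, 1.0]] -0.00010829909046556271 [[-0.024, -1.0, -0.007, 10.901], [-0.995, 0.024, -0.092, 597.909], [0.092, 0.005, -0.996, 1702.812], [0.0, 0.0, 0.0, 1.0]]
wrist [[395.6, 0.0, 313.5], [0.0, 395.6, 235.6], [0.0, 0.0, 1.0]] -0.05325230494656116 [[0.366, -0.931, -0.001, -524.582], [-0.888, -0.349, 0.298, -38.625], [-0.278, -0.108, -0.954, 379.822], [0.0, 0.0, 0.0, 1.0]]
```

View pics/scene0.png

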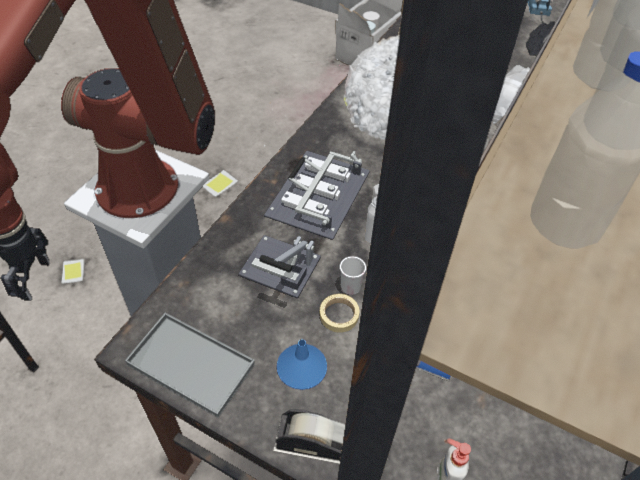

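View pics/top0.png

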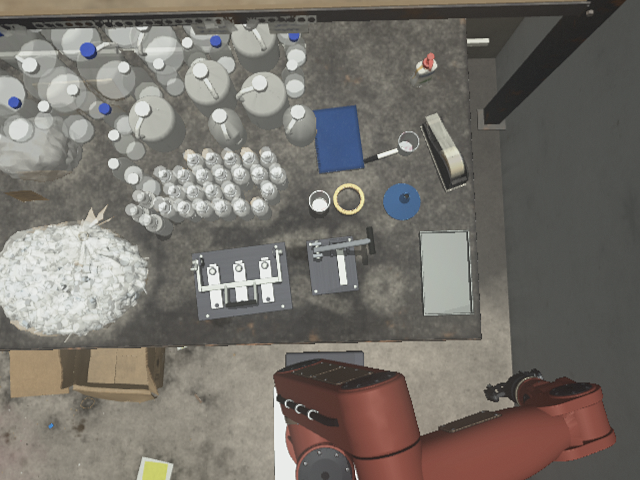

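View pics/wrist0.png

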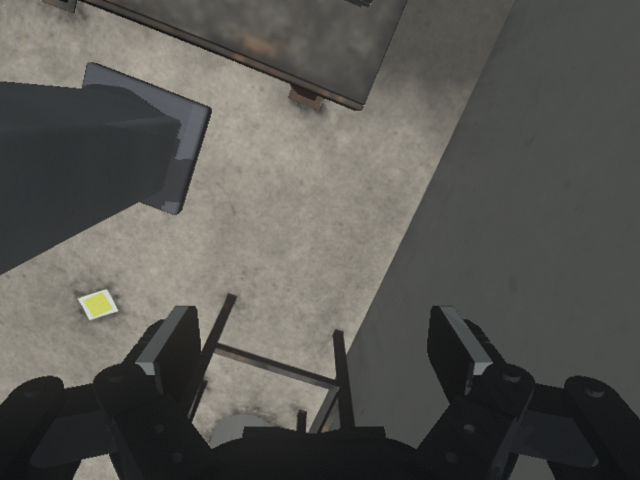

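All three strips are present in the jig (top picture, strips near (212,282), (239,280), (265,275)). The press is near (335,265), the tray near (446,273), and the bystanders are behind them. Next I'll get coarse positions.

```bash
cat > h.py <<'E'
from rig import robot
import cv2,numpy as np
def info(n):
    i=robot.camera_info(n); return np.array(i['K']),i['k1'],np.array(i['camera_from_world'])
def undist(uv,K,k1):
    uv=np.atleast_2d(uv).astype(float)
    return cv2.undistortPoints(uv.reshape(-1,1,2),K,np.array([k1,0,0,0.])).reshape(-1,2)
def pt(uv,z,cam):  # cam=(K,k1,T): pixel->world on plane z
    K,k1,T=cam; n=undist(uv,K,k1); R=T[:3,:3]; c=-R.T@T[:3,3]
    d=np.c_[n,np.ones(len(n))]@R
    return c+d*((np.reshape(z,(-1))-c[2])/d[:,2])[:,None]
def proj(P,cam):
    K,k1,T=cam; P=np.atleast_2d(P).astype(float)
    rv=cv2.Rodrigues(T[:3,:3])[0]
    return cv2.projectPoints(P.reshape(-1,1,3),rv,T[:3,3],K,np.array([k1,0,0,0.]))[0].reshape(-1,2)
def snap(n,name):
    c=info(n); im=robot.camera(n); cv2.imwrite(f'pics/{name}.png',im); return im,c
def st():
    o=robot.get_obs(); R=o['eef_rot']; 
    return o['time_s'],o['ee_pos'],R,o
def to(x,y,z,yaw=None,near=None):
    """print remaining motion in tool axes. yaw= world angle of tool x axis"""
    t,p,R,o=st(); a=np.arctan2(R[1,0],R[0,0]); d=R.T@(np.array([x,y,z])-p)
    print('t %.1f pos %s yaw %.3f gap %.1f F %s q6 %.2f'%(t,np.round(p,1),a,o['finger_gap'],np.round(o['contact_force'],1),o['joint_pos'][5]))
    print('tool-shift',np.round(d,1),end=' ')
    if yaw is not None:
        w=(yaw-a+np.pi/2)%np.pi-np.pi/2   # half turn equal
        print('turn(about tool z) %.3f'%(-w),'alt %.3f'%(-w+np.pi if -w<0 else -w-np.pi),end='')
    print()
E
python3 - <<'E'
from h import *
for q,z in [('jig',8),('press',10),('tray',24),('cup',0),('tape',0),('funnel',0),('strip_1',36),('clamp_bar',75),('lever_bar',179)]:
  for cn in ['top','scene']:
    r=robot.trace(cn,q); c=info(cn)
    for d in r[:4]:
        ys,xs=np.nonzero(d['pixels'])
        if len(xs)<5: continue
        rect=cv2.minAreaRect(np.c_[xs,ys].astype(np.float32))
        b=pt(cv2.boxPoints(rect),z,c)[:,:2]; m=pt([xs.mean(),ys.mean()],z,c)[0]
        print(q,cn,'%.2f'%d['conf'],np.round(m[:2]),'box',np.round(b).tolist(),np.round(rect[0]))
E
```

```text
jig top 0.77 [485. 253.] box [[576.0, 418.0], [606.0, 117.0], [392.0, 94.0], [363.0, 392.0]] [241. 280.]
jig top 0.24 [481. 177.] box [[546.0, 204.0], [549.0, 161.0], [417.0, 149.0], [414.0, 192.0]] [266. 281.]
jig scene 0.91 [494. 243.] box [[396.0, 93.0], [322.0, 487.0], [573.0, 450.0], [614.0, 77.0]] [319. 189.]
press top 0.92 [532. -44.] box [[624.0, 55.0], [649.0, -164.0], [454.0, -184.0], [430.0, 33.0]] [341. 261.]
press scene 0.55 [532. -35.] box [[450.0, -121.0], [402.0, 77.0], [604.0, 78.0], [637.0, -113.0]] [281. 261.]
press scene 0.39 [494. 245.] box [[397.0, 89.0], [315.0, 481.0], [572.0, 450.0], [620.0, 78.0]] [318. 189.]
tray top 0.95 [ 494. -390.] box [[629.0, -310.0], [633.0, -473.0], [364.0, -473.0], [360.0, -311.0]] [446. 271.]
tray scene 0.89 [ 505. -400.] box [[367.0, -480.0], [333.0, -307.0], [636.0, -317.0], [649.0, -478.0]] [190. 363.]
tray scene 0.63 [534. -19.] box [[469.0, -51.0], [551.0, 65.0], [611.0, 5.0], [530.0, -106.0]] [286. 260.]
cup top 0.89 [734.   2.] box [[736.0, 49.0], [782.0, 1.0], [734.0, -45.0], [688.0, 3.0]] [319. 201.]
cup top 0.51 [482. 26
[... 1504 characters left out ...]
-121.0]] [281. 261.]
strip_1 scene 0.60 [482. 168.] box [[423.0, 140.0], [409.0, 184.0], [543.0, 198.0], [555.0, 154.0]] [304. 203.]
clamp_bar top 0.59 [472. 253.] box [[549.0, 402.0], [579.0, 130.0], [420.0, 112.0], [391.0, 381.0]] [237. 280.]
clamp_bar top 0.56 [529. -44.] box [[619.0, 50.0], [640.0, -159.0], [452.0, -176.0], [432.0, 30.0]] [342. 260.]
clamp_bar scene 0.58 [490. 231.] box [[433.0, 107.0], [378.0, 408.0], [552.0, 383.0], [589.0, 94.0]] [318. 179.]
lever_bar top 0.90 [580. -92.] box [[631.0, 17.0], [626.0, -156.0], [548.0, -154.0], [553.0, 18.0]] [344. 240.]
lever_bar scene 0.77 [ 598. -122.] box [[543.0, -147.0], [613.0, -52.0], [662.0, -101.0], [593.0, -192.0]] [285. 260.]
```

Emit:
{"name": "step_arm", "arguments": {"rows": [[[-15, -34, -8, 0], [-15, -34, -8, 0], [-15, -34, -8, 0], [-15, -34, -8, 0], [-15, -34, -8, 0]]]}}

```text
time_s: 1.47
ee_pos: [323.8, -355.2, 296.8]
eef_rot: [[0.366, -0.931, 0.0], [-0.931, -0.366, -0.0], [0.0, -0.0, -1.0]]
contact_force: [0.7, -0.8, 0.6]
finger_gap: 85.5
```

Emit:
{"name": "step_arm", "arguments": {"rows": [[[-15, -34, -8, 0], [-15, -34, -8, 0], [-15, -34, -8, 0], [-15, -34, -8, 0], [0, 0, -10, -0.12]]]}}

```text
time_s: 1.88
ee_pos: [430.7, -246.6, 338.5]
eef_rot: [[0.473, -0.881, 0.001], [-0.881, -0.473, 0.002], [-0.001, -0.002, -1.0]]
contact_force: [-0.2, -0.4, 0.1]
finger_gap: 85.3
```

Emit:
{"name": "step_arm", "arguments": {"rows": [[[0, 0, -10, -0.12], [0, 0, -10, -0.12], [0, 0, 0, -0.12], [0, 0, 0, -0.12], [0, 0, 0, -0.12]]]}}

```text
time_s: 2.3
ee_pos: [427.7, -250.9, 358.5]
eef_rot: [[0.892, -0.453, 0.0], [-0.453, -0.892, -0.0], [0.0, 0.0, -1.0]]
contact_force: [-1.3, 1.0, 0.1]
finger_gap: 85.5
```

Emit:
{"name": "step_arm", "arguments": {"rows": [[[0, 0, 0, -0.12], [0, 0, 0, -0.12], [0, 0, 0, -0.12], [0, 0, 0, -0.12], [0, 0, 0, -0.1]]]}}

```text
time_s: 2.72
ee_pos: [427.5, -250.9, 358.3]
eef_rot: [[0.994, 0.11, 0.0], [0.11, -0.994, -0.0], [0.0, 0.0, -1.0]]
contact_force: [-0.3, 0.3, 0.2]
finger_gap: 85.7
```

```bash
python3 - <<'E'
from h import *
to(430,255,350,0.1)
c=info('wrist'); t,p,R,o=st()
T=c[2]; cc=-T[:3,:3].T@T[:3,3]; print('cam in tool',R.T@(cc-p), 'axis',R.T@T[2,:3])
snap('wrist','w1')
E
```

```text
t 2.7 pos [ 427.5 -250.9  358.3] yaw 0.110 gap 85.7 F [-0.3  0.3  0.2] q6 0.78
tool-shift [  58.1 -502.5    8.3] turn(about tool z) 0.010 alt -3.131
cam in tool [ 1.06562859e-01 -7.60088690e+01 -1.17728766e+02] axis [-5.81393780e-04  2.98087576e-01  9.54538349e-01]
```

Emit:
{"name": "step_arm", "arguments": {"rows": [[[10, -40, 0, 0], [10, -40, 0, 0], [10, -40, 0, 0], [10, -40, 0, 0], [10, -40, 0, 0]]]}}

```text
time_s: 3.18
ee_pos: [456.3, -45.1, 358.5]
eef_rot: [[0.995, 0.1, 0.0], [0.1, -0.995, -0.0], [0.0, 0.0, -1.0]]
contact_force: [1.1, -0.1, 0.6]
finger_gap: 85.4
```

Emit:
{"name": "step_arm", "arguments": {"rows": [[[10, -40, 0, 0], [5, -40, 0, 0], [0, 0, 0, 0], [0, 0, 0, 0]]]}}

```text
time_s: 3.52
ee_pos: [463.0, 36.4, 358.4]
eef_rot: [[0.994, 0.106, 0.0], [0.106, -0.994, -0.0], [0.0, 0.0, -1.0]]
contact_force: [0.3, -0.5, 0.3]
finger_gap: 85.1
```

```bash
python3 - <<'E'
from h import *
to(470,327,350,0.1)
snap('wrist','wpress')
E
```

```text
t 3.5 pos [463.   36.4 358.4] yaw 0.106 gap 85.1 F [ 0.3 -0.5  0.3] q6 1.39
tool-shift [  37.8 -288.2    8.4] turn(about tool z) 0.006 alt -3.135
```

Emit:
{"name": "step_arm", "arguments": {"rows": [[[0, -40, 0, 0], [0, -40, 0, 0], [0, -40, 0, 0], [0, -40, 0, 0], [0, -40, 0, 0]]]}}

```text
time_s: 3.98
ee_pos: [442.7, 233.4, 358.4]
eef_rot: [[0.995, 0.099, 0.001], [0.099, -0.995, -0.0], [0.001, 0.0, -1.0]]
contact_force: [0.4, -0.5, 0.0]
finger_gap: 85.4
```

Emit:
{"name": "step_arm", "arguments": {"rows": [[[0, -40, 0, 0], [0, -40, 0, 0], [0, -20, 0, 0], [0, 0, 0, 0], [0, 0, 0, 0]]]}}

```text
time_s: 4.4
ee_pos: [432.6, 332.3, 357.8]
eef_rot: [[0.995, 0.103, -0.0], [0.103, -0.995, -0.001], [-0.0, 0.001, -1.0]]
contact_force: [-0.2, -0.0, -0.3]
finger_gap: 85.3
```

```bash
python3 - <<'E'
from h import *
to(470,327,350,0.1)
snap('wrist','wjig')
E
```

```text
t 4.4 pos [432.6 332.3 357.8] yaw 0.103 gap 85.3 F [-0.2 -0.  -0.3] q6 1.99
tool-shift [36.7  9.1  7.8] turn(about tool z) 0.003 alt -3.139
```

View pics/wpress.png

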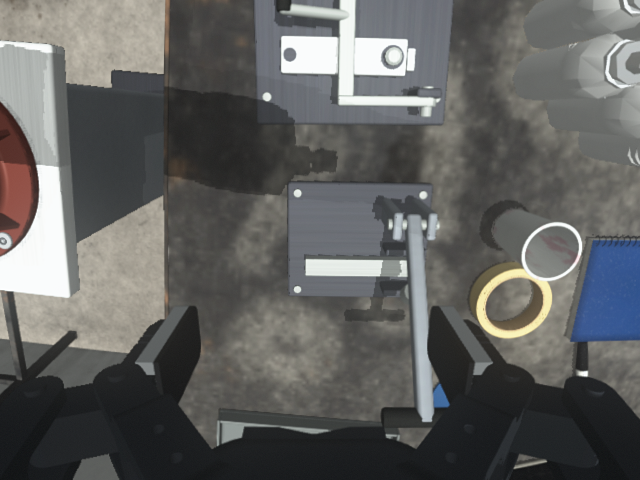

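View pics/wjig.png

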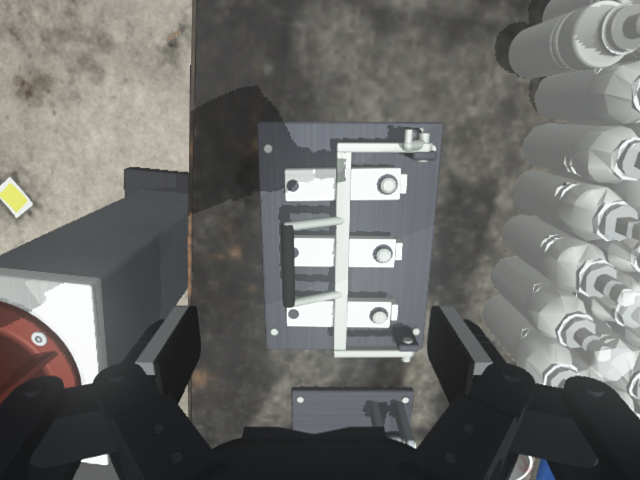

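```bash
python3 - <<'E'
import cv2
a=cv2.imread('pics/wjig.png')[110:370,250:450]; cv2.imwrite('pics/cj.png',cv2.resize(a,None,fx=2.3,fy=2.3,interpolation=2))
a=cv2.imread('pics/wpress.png')[175:435,280:450]; cv2.imwrite('pics/cp.png',cv2.resize(a,None,fx=2.3,fy=2.3,interpolation=2))
E
```

```text
(no output)
```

View pics/cj.png

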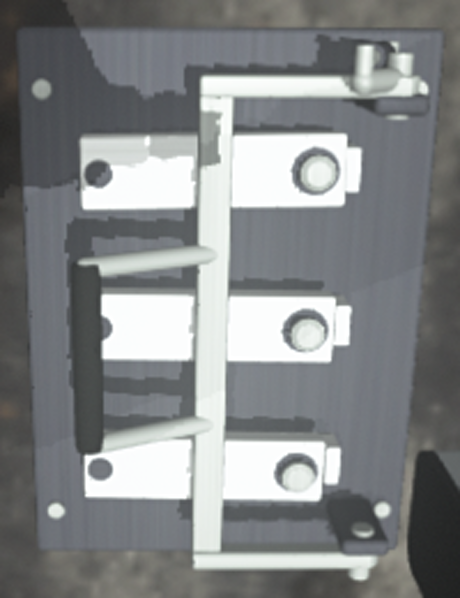

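View pics/cp.png

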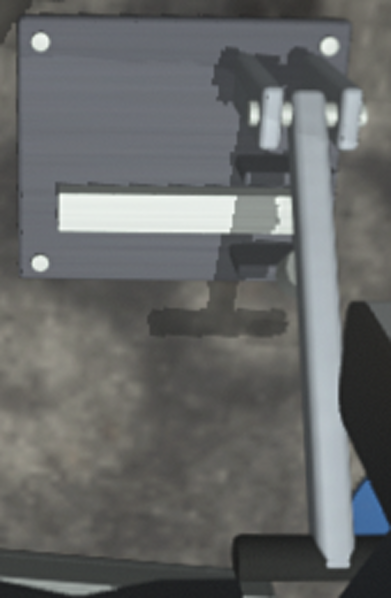

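```bash
cat >> h.py <<'E'
def fit(obj,px,cam,g):
    from scipy.optimize import least_squares
    obj=np.array(obj,float);px=np.array(px,float)
    def w(v):
        c,s=np.cos(v[2]),np.sin(v[2]); return np.c_[v[0]+c*obj[:,0]-s*obj[:,1],v[1]+s*obj[:,0]+c*obj[:,1],obj[:,2]]
    f=lambda v:(proj(w(v),cam)-px).ravel()
    r=least_squares(f,g,x_scale=[1,1,.01],loss='soft_l1'); print(np.round(r.x,3)); print(np.round(f(r.x).reshape(-1,2),1).tolist()); return r.x
E
python3 - <<'E'
from h import *
# cams rebuilt from tool pose
def camat(p,yaw):
    K,k1,T=info('wrist'); _,p0,R0,_=st()
    Rc=T[:3,:3]@R0; off=np.array([0.11,-76.0,-117.73])
    c,s=np.cos(yaw),np.sin(yaw); R=np.array([[c,s,0],[s,-c,0],[0,0,-1.]])
    A=np.eye(4);A[:3,:3]=Rc@R.T; A[:3,3]=-A[:3,:3]@(np.array(p)+R@off); return K,k1,A
cj=camat([432.6,332.3,357.8],.103)
f=lambda u,o:[(o[0]+a/2.3,o[1]+b/2.3) for a,b in u]
ob=[(50,82,45),(50,0,45),(50,-82,45),(-60,47,75),(-60,-47,75)]
px=f([(319,170),(308,330),(298,474),(88,264),(89,452)],(250,110))
v=fit(ob,px,cj,[485,255,.1])
c,s=np.cos(v[2]),np.sin(v[2])
corn=pt(f([(18,28),(442,28),(38,549),(400,555)],(250,110)),8,cj)[:,:2]-v[:2]
print(np.round(corn@np.array([[c,-s],[s,c]])))
cp=camat([463.0,36.4,358.4],.106)
ob=[(-65,0,24),(50,70,72),(50,-87,179),(10,-87,179),(-65,11,24),(-65,-11,24),(30,11,24),(30,-11,24)]
px=f([(58,213),(308,115),(335,554),(236,554),(57,193),(59,233),(236,194),(236,233)],(280,175))
del ob[-2:],px[-2:]
v=fit(ob,px,cp,[530,-50,.1])
c,s=np.cos(v[2]),np.sin(v[2])
q=pt(f([(292,194),(293,233),(57,193),(59,233)],(280,175)),24,cp)[:,:2]-v[:2]
print(np.round(q@np.array([[c,-s],[s,c]]),1))
q=pt(f([(18,15),(348,18),(22,278)],(280,175)),10,cp)[:,:2]-v[:2]
print(np.round(q@np.array([[c,-s],[s,c]]),1))
E
```

```text
[4.72923e+02 2.54093e+02 1.12000e-01]
[[-1.1, 0.4], [0.5, 1.1], [1.8, 1.4], [-1.6, -1.5], [0.5, -2.6]]
[[ -94.  149.]
 [ 117.  147.]
 [ -98. -149.]
 [ 118. -156.]]
[ 5.29111e+02 -6.38350e+01  9.80000e-02]
[[0.4, -0.2], [-0.9, -1.2], [-0.3, 0.7], [0.2, 0.9], [0.8, 0.1], [-0.0, -0.6]]
[[ 59.   11.5]
 [ 61.3 -11. ]
 [-66.   11.2]
 [-64.9 -11.8]]
[[-86.5 103.6]
 [ 84.2 103.6]
 [-86.  -45.5]]
```

```bash
python3 - <<'E'
from h import *
to(413.8,248.5,80,0.1)
E
```

```text
t 4.5 pos [432.6 331.6 358. ] yaw 0.102 gap 85.3 F [ 0.  -1.1  0. ] q6 1.99
tool-shift [-27.1  80.5 278.1] turn(about tool z) 0.002 alt -3.139
```

Emit:
{"name": "step_arm", "arguments": {"rows": [[[-7, 20, 32, 0], [-7, 20, 32, 0], [-7, 20, 32, 0], [-6, 20, 32, 0], [0, 0, 0, 0]]], "hand": -0.15}}

```text
time_s: 4.87
ee_pos: [408.2, 243.9, 224.2]
eef_rot: [[0.995, 0.099, -0.011], [0.099, -0.995, -0.006], [-0.012, 0.005, -1.0]]
contact_force: [-0.1, -1.2, -0.6]
finger_gap: 36.6
```

Emit:
{"name": "step_arm", "arguments": {"rows": [[[0, 0, 35, 0], [0, 0, 20, 0], [0, 0, 0, 0], [0, 0, 0, 0]]]}}

```text
time_s: 5.2
ee_pos: [413.6, 249.1, 175.6]
eef_rot: [[0.995, 0.101, -0.001], [0.101, -0.995, -0.001], [-0.001, 0.0, -1.0]]
contact_force: [-0.0, -0.0, 0.7]
finger_gap: 36.0
```

```bash
python3 - <<'E'
from h import *
to(413.8,248.5,80,0.1)
snap('wrist','w2')
E
```

```text
t 5.2 pos [413.6 249.1 175.6] yaw 0.102 gap 36.0 F [-0.  -0.   0.7] q6 1.86
tool-shift [ 0.2  0.6 95.6] turn(about tool z) 0.002 alt -3.140
```

View pics/w2.png

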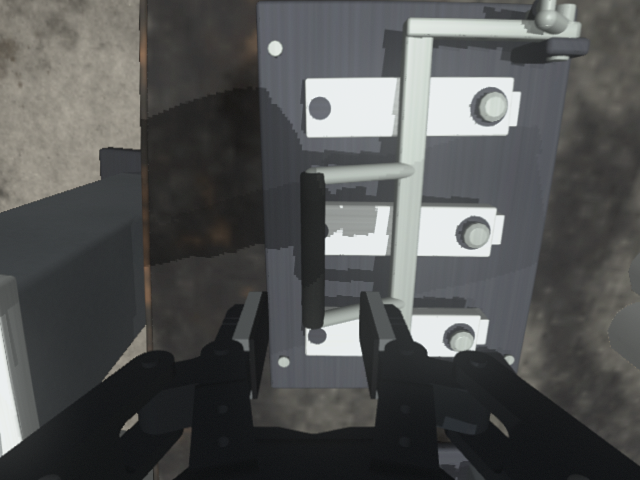

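```bash
python3 - <<'E'
from h import *
c=info('wrist')
print(np.round(pt([(313,178),(313.5,322)],75,c),1))
q=pt([(490,104),(473,233),(460,338)],45,c);print(np.round(q,1))
E
```

```text
[[410.  290.6  75. ]
 [419.4 201.   75. ]]
[[512.8 342.2  45. ]
 [519.9 260.5  45. ]
 [528.5 181.2  45. ]]
```

Emit:
{"name": "step_arm", "arguments": {"rows": [[[0, 2, 30, 0], [0, 0, 30, 0], [0, 0, 25, 0], [1, 0, 11, 0], [0, 0, 0, 0]]]}}

```text
time_s: 5.67
ee_pos: [414.7, 248.1, 78.8]
eef_rot: [[0.995, 0.103, -0.001], [0.103, -0.995, -0.001], [-0.001, 0.0, -1.0]]
contact_force: [-0.1, -0.3, -0.1]
finger_gap: 36.0
```

Emit:
{"name": "step_arm", "arguments": {"rows": [[[0, 0, 0, 0], [0, 0, 0, 0], [0, 0, 0, 0]]], "hand": -1}}

```text
time_s: 5.92
ee_pos: [413.1, 248.4, 80.8]
eef_rot: [[0.995, 0.104, -0.003], [0.104, -0.995, 0.0], [-0.003, -0.001, -1.0]]
contact_force: [-10.9, -1.4, 7.6]
finger_gap: 12.1
```

```bash
python3 - <<'E'
from h import *
to(414.7,248.5,80,0.1)
snap('wrist','w3')
E
```

```text
t 5.9 pos [413.1 248.4  80.8] yaw 0.104 gap 12.1 F [-10.9  -1.4   7.6] q6 1.86
tool-shift [1.6 0.1 0.8] turn(about tool z) 0.004 alt -3.137
```

View pics/w3.png

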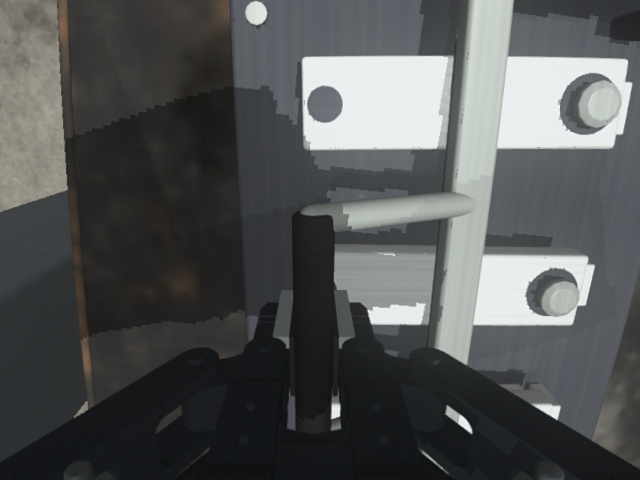

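Emit:
{"name": "step_arm", "arguments": {"rows": [[[3.7, 0, -14.3, 0], [5.1, 0, -13.9, 0], [6.6, 0, -13.3, 0], [7.7, 0, -12.6, 0], [8.9, 0, -11.7, 0]]]}}

```text
time_s: 6.38
ee_pos: [442.1, 251.5, 146.2]
eef_rot: [[0.994, 0.105, -0.008], [0.105, -0.994, -0.0], [-0.008, -0.001, -1.0]]
contact_force: [-16.7, 1.5, 1.5]
finger_gap: 12.0
```

Emit:
{"name": "step_arm", "arguments": {"rows": [[[10.2, 0, -10.8, 0], [11.1, 0, -9.7, 0], [12.1, 0, -8.5, 0], [12.8, 0, -7.4, 0], [13.7, 0, -6, 0]]]}}

```text
time_s: 6.8
ee_pos: [504.3, 258.1, 191.5]
eef_rot: [[0.995, 0.105, -0.001], [0.105, -0.995, 0.001], [-0.001, -0.001, -1.0]]
contact_force: [-11.2, -2.3, 19.3]
finger_gap: 11.9
```

```bash
python3 - <<'E'
from h import *
to(414.7,248.5,80,0.1)
snap('wrist','w4');snap('scene','s4')
E
```

```text
t 6.8 pos [504.3 258.1 191.5] yaw 0.105 gap 11.9 F [-11.2  -2.3  19.3] q6 1.81
tool-shift [-90.    0.2 111.6] turn(about tool z) 0.005 alt -3.137
```

View pics/w4.png

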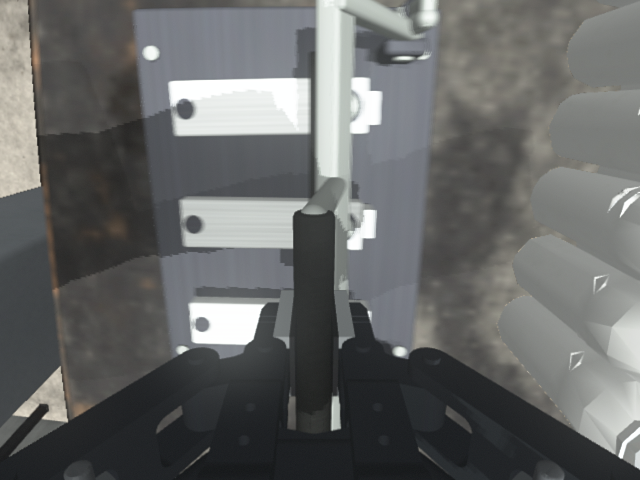

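Emit:
{"name": "step_arm", "arguments": {"rows": [[[14, 0, -6.6, 0], [14.4, 0, -4.1, 0], [14.7, 0, -1.8, 0], [13, 0, 0, 0], [0, 0, 0, 0]]]}}

```text
time_s: 7.32
ee_pos: [564.9, 264.3, 202.9]
eef_rot: [[0.995, 0.103, 0.005], [0.103, -0.995, 0.002], [0.006, -0.001, -1.0]]
contact_force: [1.3, 0.5, 8.8]
finger_gap: 11.6
```

Emit:
{"name": "step_arm", "arguments": {"rows": [[[0, 0, 0, 0], [0, 0, 0, 0], [0, 0, 0, 0]]], "hand": -0.2}}

```text
time_s: 7.57
ee_pos: [562.6, 264.0, 201.4]
eef_rot: [[0.995, 0.104, 0.003], [0.104, -0.995, 0.001], [0.003, -0.0, -1.0]]
contact_force: [4.4, 0.8, 2.3]
finger_gap: 34.2
```

Emit:
{"name": "step_arm", "arguments": {"rows": [[[0, 0, -15, 0], [0, 0, -35, 0], [0, 0, -35, 0], [0, 0, 0, 0]]]}}

```text
time_s: 7.9
ee_pos: [563.3, 264.5, 292.1]
eef_rot: [[0.995, 0.104, 0.008], [0.104, -0.995, 0.003], [0.008, -0.002, -1.0]]
contact_force: [1.2, 0.6, 0.4]
finger_gap: 34.3
```

```bash
python3 - <<'E'
from h import *
to(414.7,248.5,80,0.1)
snap('wrist','w5');snap('scene','s5')
E
```

```text
t 7.9 pos [563.3 264.5 292.1] yaw 0.104 gap 34.3 F [1.2 0.6 0.4] q6 1.79
tool-shift [-151.2    0.9  210.8] turn(about tool z) 0.004 alt -3.137
```

View pics/w5.png

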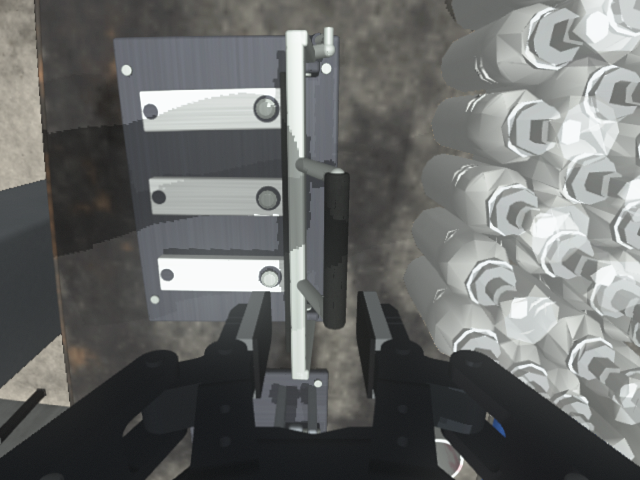

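View pics/s5.png

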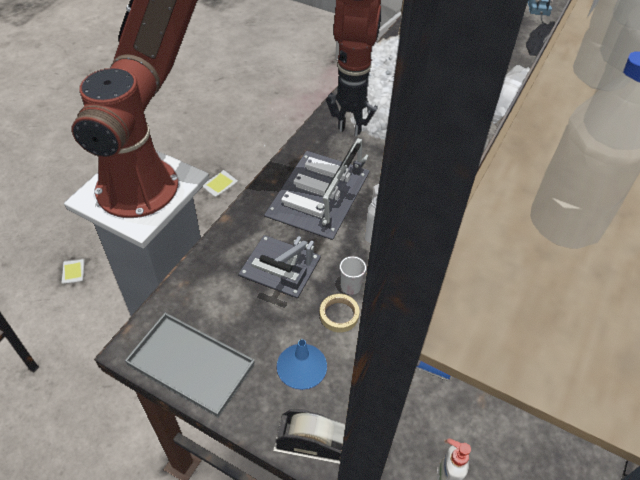

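```bash
python3 - <<'E'
from h import *
c=info('wrist')
ob=[(50,82,45),(50,0,45),(50,-82,45)]+[(-65,y+s*18,36) for y in (82,0,-82) for s in (1,-1)]+[(-95,150,8),(-99,-150,8)]
px=[(266,107),(268,198),(270,276),(139,92),(144,131),(149,179),(153,214),(156,258),(159,290),(115,38),(150,320)]
v=fit(ob[:9],px[:9],c,[473,254,.1])
for i,y in enumerate((82,0,-82)):
    fit([ob[i]]+ob[3+2*i:5+2*i],[px[i]]+px[3+2*i:5+2*i],c,v)
cc,s=np.cos(v[2]),np.sin(v[2])
q=pt([(115,38),(339,38),(150,320)],8,c)[:,:2]-v[:2]
print(np.round(q@np.array([[cc,-s],[s,cc]]),1))
E
```

```text
[4.71432e+02 2.54393e+02 9.10000e-02]
[[1.0, -0.2], [0.7, 1.3], [0.4, 4.8], [-0.5, -6.6], [-1.5, -3.9], [-1.4, -1.7], [-1.5, 0.4], [0.5, 1.0], [1.3, 1.7]]
[4.74846e+02 2.52636e+02 1.30000e-01]
[[1.0, 0.0], [-0.7, -1.0], [-0.2, 1.3]]
[4.72187e+02 2.54820e+02 1.07000e-01]
[[1.5, 0.0], [-0.8, -0.9], [-0.3, 1.1]]
[4.68308e+02 2.57534e+02 1.19000e-01]
[[-0.2, 0.2], [-0.6, -0.5], [1.2, 0.3]]
[[ -95.   144. ]
 [ 113.1  144.4]
 [ -92.6 -149.2]]
```

Emit:
{"name": "step_arm", "arguments": {"rows": [[[-30, 20, 0, 0], [-30, 20, 0, 0], [-30, 20, 0, 0], [-30, 20, 0, -0.12], [0, 0, 0, -0.12]]], "hand": 0.5}}

```text
time_s: 8.42
ee_pos: [444.0, 168.7, 283.4]
eef_rot: [[0.94, 0.341, -0.007], [0.341, -0.94, -0.002], [-0.007, -0.0, -1.0]]
contact_force: [1.6, 0.5, 1.3]
finger_gap: 63.7
```

Emit:
{"name": "step_arm", "arguments": {"rows": [[[0, 0, 0, -0.12], [0, 0, 0, -0.12], [0, 0, 0, -0.12], [0, 0, 0, -0.12], [0, 0, 0, -0.12]]]}}

```text
time_s: 8.83
ee_pos: [449.5, 171.5, 283.8]
eef_rot: [[0.582, 0.813, -0.003], [0.813, -0.582, -0.001], [-0.002, -0.002, -1.0]]
contact_force: [0.9, -0.3, 0.1]
finger_gap: 64.1
```

Emit:
{"name": "step_arm", "arguments": {"rows": [[[0, 0, 0, -0.12], [0, 0, 0, -0.12], [0, 0, 0, -0.12], [0, 0, 0, -0.12], [0, 0, 0, -0.12]]]}}

```text
time_s: 9.25
ee_pos: [449.5, 171.6, 283.8]
eef_rot: [[0.021, 1.0, -0.003], [1.0, -0.021, -0.001], [-0.001, -0.003, -1.0]]
contact_force: [-0.6, -0.3, 0.1]
finger_gap: 64.1
```

Emit:
{"name": "step_arm", "arguments": {"rows": [[[0, 0, 20, -0.12], [0, 0, 30, 0], [0, 0, 30, 0], [0, 0, 0, 0], [0, 0, 0, 0]]]}}

```text
time_s: 9.67
ee_pos: [448.8, 171.4, 203.8]
eef_rot: [[-0.093, 0.996, -0.005], [0.996, 0.093, -0.001], [-0.001, -0.005, -1.0]]
contact_force: [-0.4, 0.2, 0.9]
finger_gap: 64.0
```

```bash
python3 - <<'E'
from h import *
to(450.3,169.9,100,1.67)
snap('wrist','w6')
E
```

```text
t 9.7 pos [448.8 171.4 203.8] yaw 1.664 gap 64.0 F [-0.4  0.2  0.9] q6 0.12
tool-shift [ -1.6   1.8 103.8] turn(about tool z) -0.006 alt 3.136
```

View pics/w6.png

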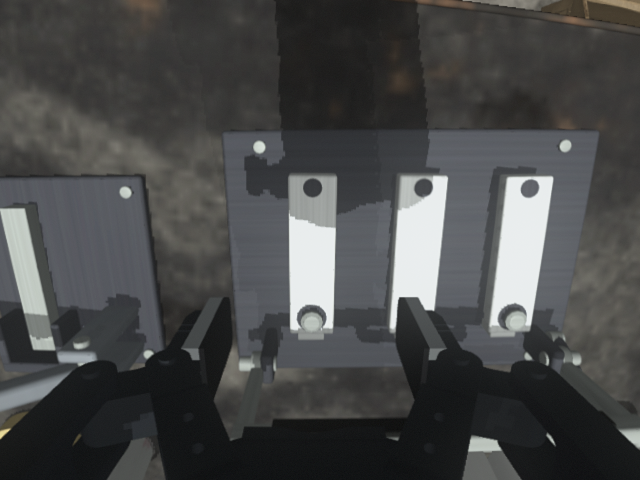

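```bash
python3 - <<'E'
from h import *
c=info('wrist')
im=cv2.imread('pics/w6.png'); cv2.imwrite('pics/c6.png',cv2.resize(im[150:350,270:360],None,fx=3,fy=3,interpolation=2))
print(np.round(pt([(289,175),(336,175),(289.5,300),(335.5,300)],36,c),1),np.round(pt([(312,320)],45,c),1),np.round(pt([(312,187)],36,c),1))
print(np.round(pt([(-0+2,206),(26,206)],24,c),1))
E
```

```text
[[419.1 150.7  36. ]
 [415.9 184.7  36. ]
 [518.9 158.6  36. ]
 [515.5 195.3  36. ]] [[530.2 177.7  45. ]] [[426.3 168.2  36. ]]
[[465.5 -78.   24. ]
 [463.7 -57.5  24. ]]
```

View pics/c6.png

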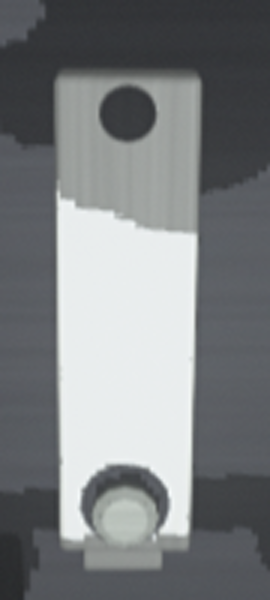

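Emit:
{"name": "step_arm", "arguments": {"rows": [[[-1, 2, 40, 0], [0, 0, 40, 0], [0, 0, 40, -0.006], [0, 0, 40, 0], [0, 0, 0, 0]]]}}

```text
time_s: 10.13
ee_pos: [449.8, 170.3, 40.9]
eef_rot: [[-0.099, 0.995, -0.007], [0.995, 0.099, -0.002], [-0.001, -0.007, -1.0]]
contact_force: [-1.9, -1.0, -0.8]
finger_gap: 63.6
```

Emit:
{"name": "step_arm", "arguments": {"rows": [[[0, 0, 0, 0], [0, 0, 0, 0], [0, 0, 0, 0]]], "hand": -1}}

```text
time_s: 10.38
ee_pos: [455.1, 171.5, 48.3]
eef_rot: [[-0.099, 0.995, 0.004], [0.995, 0.099, 0.001], [0.0, 0.005, -1.0]]
contact_force: [-0.6, -0.3, -0.9]
finger_gap: 34.5
```

```bash
python3 - <<'E'
from h import *
to(450.3,169.9,100,1.67)
snap('wrist','w7')
E
```

```text
t 10.4 pos [455.1 171.5  48.3] yaw 1.670 gap 34.5 F [-0.6 -0.3 -0.9] q6 0.11
tool-shift [ -1.1  -4.7 -51.8] turn(about tool z) -0.000 alt 3.142
```

View pics/w7.png

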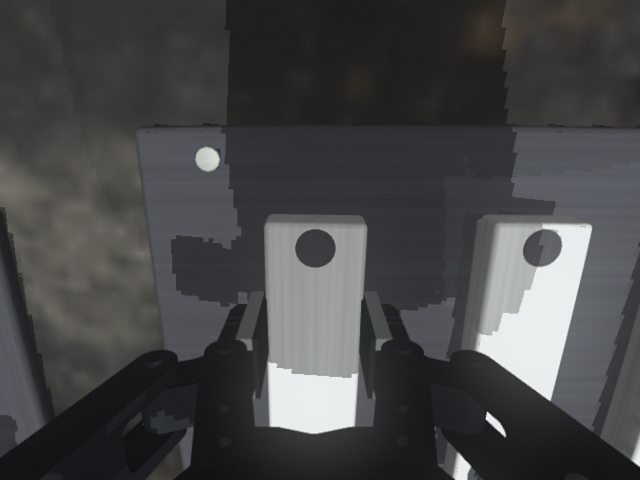

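Emit:
{"name": "step_arm", "arguments": {"rows": [[[0, 0, 0, 0], [0, 0, 0, 0]]], "hand": 0}}

```text
time_s: 10.6
ee_pos: [454.3, 171.3, 46.9]
eef_rot: [[-0.099, 0.995, 0.003], [0.995, 0.099, 0.001], [0.0, 0.003, -1.0]]
contact_force: [-0.1, -0.4, 0.1]
finger_gap: 42.7
```

Emit:
{"name": "step_arm", "arguments": {"rows": [[[-1, -3, 5, 0], [0, 0, 0, 0], [0, 0, 0, 0]]]}}

```text
time_s: 10.85
ee_pos: [449.5, 169.5, 39.9]
eef_rot: [[-0.099, 0.995, -0.001], [0.995, 0.099, -0.0], [-0.0, -0.001, -1.0]]
contact_force: [0.1, -0.6, -0.1]
finger_gap: 42.6
```

Emit:
{"name": "step_arm", "arguments": {"rows": [[[0, 0, 0, 0], [0, 0, 0, 0], [0, 0, 0, 0]]], "hand": -1}}

```text
time_s: 11.1
ee_pos: [449.8, 169.7, 40.2]
eef_rot: [[-0.099, 0.995, -0.0], [0.995, 0.099, -0.0], [-0.0, -0.0, -1.0]]
contact_force: [-1.9, -0.7, 5.1]
finger_gap: 35.0
```

Emit:
{"name": "step_arm", "arguments": {"rows": [[[0, 0, -20, 0], [0, 0, -35, 0], [0, 0, -35, 0], [-15, -2, 0, 0], [-30, -2.5, 0, 0]]]}}

```text
time_s: 11.52
ee_pos: [451.6, 126.0, 132.0]
eef_rot: [[-0.102, 0.995, 0.005], [0.995, 0.102, 0.001], [0.001, 0.005, -1.0]]
contact_force: [-1.1, -0.8, -0.7]
finger_gap: 34.8
```

Emit:
{"name": "step_arm", "arguments": {"rows": [[[-35, -3, 0, 0], [-35, -3, 0, 0], [-35, -3, 0, 0], [-35, -3, 0, 0], [-30, -2.5, 0, 0]]]}}

```text
time_s: 11.93
ee_pos: [452.0, -48.2, 130.0]
eef_rot: [[-0.099, 0.995, -0.0], [0.995, 0.099, -0.0], [-0.0, -0.0, -1.0]]
contact_force: [1.4, 0.2, -0.5]
finger_gap: 34.6
```

Emit:
{"name": "step_arm", "arguments": {"rows": [[[-20, -1.5, 0, 0], [-5, 0, 0, 0], [0, 0, 0, 0], [0, 0, 0, 0]]]}}

```text
time_s: 12.27
ee_pos: [453.1, -70.7, 129.8]
eef_rot: [[-0.099, 0.995, -0.001], [0.995, 0.099, 0.001], [0.001, -0.001, -1.0]]
contact_force: [-0.4, 0.7, -0.9]
finger_gap: 34.8
```

```bash
python3 - <<'E'
from h import *
to(453,-71.3,43,1.669)
snap('wrist','w8')
E
```

```text
t 12.3 pos [453.1 -70.7 129.8] yaw 1.670 gap 34.8 F [-0.4  0.7 -0.9] q6 -0.41
tool-shift [-0.7 -0.1 86.8] turn(about tool z) 0.001 alt -3.141
```

View pics/w8.png

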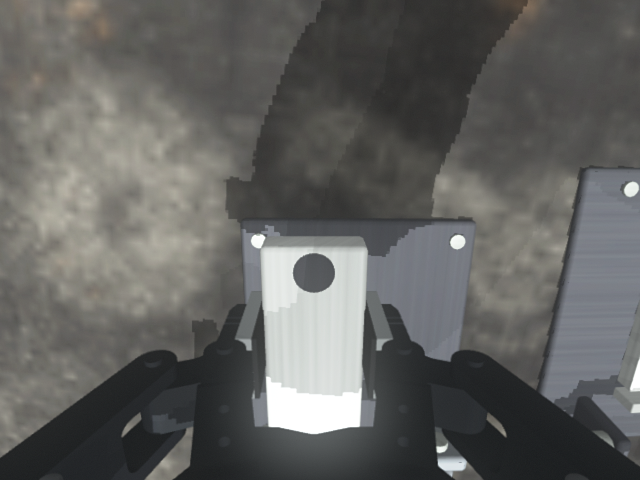

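```bash
python3 - <<'E'
from h import *
c=info('wrist')
q=pt([(244,222),(474,221),(258,241),(457,241)],10,c)[:,:2]
v=[529.1,-63.8,.098];cc,s=np.cos(v[2]),np.sin(v[2])
print(np.round((q-v[:2])@np.array([[cc,-s],[s,cc]]),1))
E
```

```text
[[-87.2 -42.4]
 [-88.1 101.6]
 [-74.7 -34.1]
 [-74.9  92.2]]
```

Emit:
{"name": "step_arm", "arguments": {"rows": [[[-1, 0, 30, 0], [0, 0, 30, 0], [0, 0, 15, 0], [0, 0, 7, 0], [0, 0, 0, 0]]]}}

```text
time_s: 12.73
ee_pos: [452.4, -70.8, 46.8]
eef_rot: [[-0.101, 0.995, -0.003], [0.995, 0.101, 0.001], [0.001, -0.003, -1.0]]
contact_force: [-0.7, -1.0, -0.5]
finger_gap: 34.7
```

Emit:
{"name": "step_arm", "arguments": {"rows": [[[0, 0, 4, 0], [0, 0, 0, 0], [0, 0, 0, 0]]]}}

```text
time_s: 12.98
ee_pos: [454.1, -72.1, 44.8]
eef_rot: [[-0.099, 0.995, 0.001], [0.995, 0.099, -0.0], [-0.001, 0.001, -1.0]]
contact_force: [-0.6, 0.5, -0.8]
finger_gap: 35.1
```

```bash
python3 - <<'E'
from h import *
to(453,-71.3,42.7,1.669)
snap('wrist','w9'); snap('scene','s9')
im=cv2.imread('pics/s9.png')[220:310,220:380]; cv2.imwrite('pics/s9c.png',cv2.resize(im,None,fx=4,fy=4,interpolation=2))
E
```

```text
t 13.0 pos [454.1 -72.1  44.8] yaw 1.670 gap 35.1 F [-0.6  0.5 -0.8] q6 -0.42
tool-shift [ 0.9 -1.   2.1] turn(about tool z) 0.001 alt -3.140
```

View pics/w9.png

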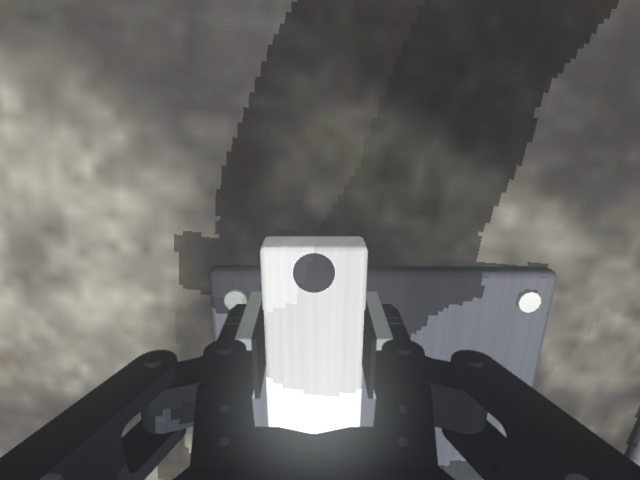

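View pics/s9c.png

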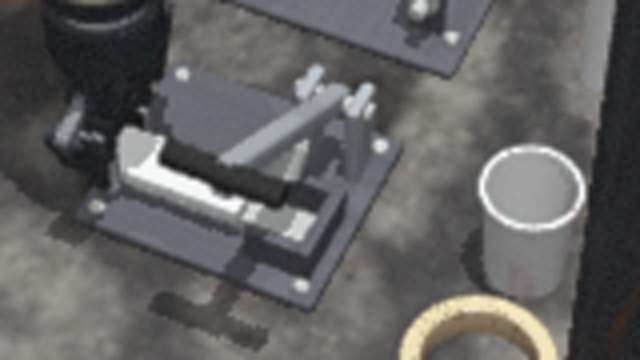

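Emit:
{"name": "step_arm", "arguments": {"rows": [[[1, 0, 1.5, 0], [0, 12, 0, 0], [0, 12, 0, 0], [0, 10, 0, 0], [0, 0, 0, 0]]]}}

```text
time_s: 13.5
ee_pos: [489.4, -68.0, 43.0]
eef_rot: [[-0.099, 0.995, 0.003], [0.995, 0.099, -0.001], [-0.001, 0.003, -1.0]]
contact_force: [0.5, 0.2, -0.7]
finger_gap: 35.0
```

```bash
python3 - <<'E'
from h import *
to(529.1-28.5*.995,-63.8-28.5*.098,42.7,1.669)
E
```

```text
t 13.5 pos [489.4 -68.   43. ] yaw 1.670 gap 35.0 F [ 0.5  0.2 -0.7] q6 -0.39
tool-shift [ 0.3 11.4  0.3] turn(about tool z) 0.001 alt -3.140
```

Emit:
{"name": "step_arm", "arguments": {"rows": [[[0, 6, 0, 0], [0, 5, 0, 0], [0, 3, 0.3, 0], [0, 1, 0, 0], [0, 0, 0, 0]]]}}

```text
time_s: 13.92
ee_pos: [500.7, -66.4, 42.2]
eef_rot: [[-0.099, 0.995, -0.003], [0.995, 0.099, -0.0], [-0.0, -0.003, -1.0]]
contact_force: [-4.6, -1.1, 6.8]
finger_gap: 35.0
```

```bash
python3 - <<'E'
from h import *
to(529.1-28.5*.995,-63.8-28.5*.098,42.7,1.669)
E
```

```text
t 13.9 pos [500.7 -66.4  42.2] yaw 1.670 gap 35.0 F [-4.6 -1.1  6.8] q6 -0.37
tool-shift [-0.2  0.  -0.5] turn(about tool z) 0.001 alt -3.141
```

Emit:
{"name": "step_arm", "arguments": {"rows": [[[0, 2, 0, 0], [0, 0, -0.5, 0], [0, 0, 0, 0]]]}}

```text
time_s: 14.17
ee_pos: [500.8, -66.1, 42.2]
eef_rot: [[-0.098, 0.995, -0.006], [0.995, 0.098, -0.0], [0.0, -0.006, -1.0]]
contact_force: [-10.7, -1.7, 6.5]
finger_gap: 34.8
```

Emit:
{"name": "step_arm", "arguments": {"rows": [[[0, 0, 0, 0], [0, 0, 0, 0]]], "hand": 0}}

```text
time_s: 14.33
ee_pos: [504.1, -66.2, 42.8]
eef_rot: [[-0.099, 0.995, 0.0], [0.995, 0.099, 0.0], [0.0, 0.0, -1.0]]
contact_force: [-0.6, 1.2, -0.6]
finger_gap: 42.7
```

```bash
python3 - <<'E'
from h import *
to(529.1-28.5*.995,-63.8-28.5*.098,42.7,1.669)
E
```

```text
t 14.3 pos [504.1 -66.2  42.8] yaw 1.670 gap 42.7 F [-0.6  1.2 -0.6] q6 -0.37
tool-shift [-0.1 -3.4  0.1] turn(about tool z) 0.001 alt -3.141
```

Emit:
{"name": "step_arm", "arguments": {"rows": [[[0, 0, -15, 0], [0, -2, -35, 0], [0, 0, -40, 0], [0, 0, -40, 0], [0, 0, -40, 0]]]}}

```text
time_s: 14.75
ee_pos: [502.0, -66.2, 214.9]
eef_rot: [[-0.099, 0.995, 0.001], [0.995, 0.099, -0.0], [-0.0, 0.001, -1.0]]
contact_force: [1.4, -0.4, -0.4]
finger_gap: 42.6
```

Emit:
{"name": "step_arm", "arguments": {"rows": [[[-10, 5, -25, 0], [-25, 15, 0, 0], [-25, 15, 0, 0], [-20, 13, 0, 0], [-7, 3, 0, 0]]]}}

```text
time_s: 15.17
ee_pos: [563.6, -150.4, 237.8]
eef_rot: [[-0.098, 0.995, 0.002], [0.995, 0.098, -0.001], [-0.001, 0.002, -1.0]]
contact_force: [-0.7, 0.6, -0.1]
finger_gap: 42.7
```

Emit:
{"name": "step_arm", "arguments": {"rows": [[[0, 0, 0, 0], [0, 0, 0, 0]]]}}

```text
time_s: 15.33
ee_pos: [561.0, -147.5, 237.4]
eef_rot: [[-0.099, 0.995, -0.001], [0.995, 0.099, 0.001], [0.001, -0.001, -1.0]]
contact_force: [-1.7, -0.3, 0.9]
finger_gap: 43.0
```

```bash
python3 - <<'E'
from h import *
to(561.5,-148,185,1.669)
snap('wrist','w10')
E
```

```text
t 15.3 pos [ 561.  -147.5  237.4] yaw 1.670 gap 43.0 F [-1.7 -0.3  0.9] q6 -0.48
tool-shift [-0.5  0.4 52.4] turn(about tool z) 0.001 alt -3.141
```

View pics/w10.png

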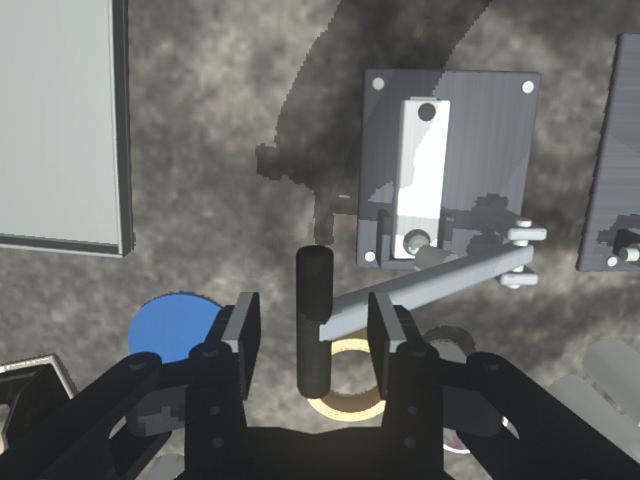

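```bash
python3 - <<'E'
from h import *
c=info('wrist')
print(proj([(561.5,-148,179)],c)); q=pt([(314,252),(314,390),(315,322)],179,c);print(np.round(q,1))
v=[529.1,-63.8,.098];cc,s=np.cos(v[2]),np.sin(v[2])
print(np.round((q[:,:2]-v[:2])@np.array([[cc,-s],[s,cc]]),1))
E
```

```text
[[311.67371369 278.4869599 ]]
[[ 547.9 -148.2  179. ]
 [ 626.  -140.4  179. ]
 [ 584.9 -144.   179. ]]
[[ 10.4 -85.9]
 [ 89.  -85.8]
 [ 47.7 -85.3]]
```

Emit:
{"name": "step_arm", "arguments": {"rows": [[[1, 0, 25, 0], [0, 0, 20, 0], [0, 0, 7, 0], [0, 0, 0, 0], [0, 0, 0, 0]]]}}

```text
time_s: 15.8
ee_pos: [561.2, -146.2, 186.3]
eef_rot: [[-0.1, 0.995, -0.0], [0.995, 0.1, 0.0], [0.0, -0.0, -1.0]]
contact_force: [0.7, 0.2, 0.2]
finger_gap: 42.5
```

Emit:
{"name": "step_arm", "arguments": {"rows": [[[0, 0, 0, 0], [0, 0, 0, 0], [0, 0, 0, 0]]], "hand": -1}}

```text
time_s: 16.05
ee_pos: [562.1, -147.3, 187.0]
eef_rot: [[-0.099, 0.995, 0.002], [0.995, 0.099, -0.001], [-0.002, 0.002, -1.0]]
contact_force: [-0.8, -1.7, 3.6]
finger_gap: 16.4
```

Emit:
{"name": "step_arm", "arguments": {"rows": [[[-5, 0, 8, 0], [-5, 0, 8.2, 0], [-4.2, 0, 8.5, 0], [-4, 0, 8.7, 0], [-3.3, 0, 8.9, 0]]]}}

```text
time_s: 16.47
ee_pos: [564.0, -168.6, 143.7]
eef_rot: [[-0.099, 0.995, 0.001], [0.995, 0.099, 0.0], [-0.0, 0.001, -1.0]]
contact_force: [-0.0, 0.8, 6.9]
finger_gap: 16.2
```

Emit:
{"name": "step_arm", "arguments": {"rows": [[[-3.2, 0, 8.9, 0], [-2.4, 0, 9.2, 0], [-2.3, 0, 9.2, 0], [-1.5, 0, 9.4, 0], [-1.3, 0, 9.4, 0]]]}}

```text
time_s: 16.88
ee_pos: [565.0, -179.1, 97.1]
eef_rot: [[-0.099, 0.995, 0.001], [0.995, 0.099, -0.0], [-0.0, 0.001, -1.0]]
contact_force: [-1.2, 1.8, 12.0]
finger_gap: 16.1
```

Emit:
{"name": "step_arm", "arguments": {"rows": [[[-0.7, 0, 9.5, 0], [-0.2, 0, 9.5, 0], [0, 0, 3, 0], [0, 0, 0, 0]]]}}

```text
time_s: 17.22
ee_pos: [565.1, -180.3, 75.5]
eef_rot: [[-0.099, 0.995, 0.001], [0.995, 0.099, -0.001], [-0.001, 0.001, -1.0]]
contact_force: [-1.3, -0.5, 10.7]
finger_gap: 16.2
```

```bash
python3 - <<'E'
from h import *
to(529.1+23.9+.098*120,-63.8+2.35-.995*120,78,1.669)
snap('wrist','w11')
E
```

```text
t 17.2 pos [ 565.1 -180.3   75.5] yaw 1.670 gap 16.2 F [-1.3 -0.5 10.7] q6 -0.53
tool-shift [-0.5 -0.4 -2.5] turn(about tool z) 0.001 alt -3.141
```

View pics/w11.png

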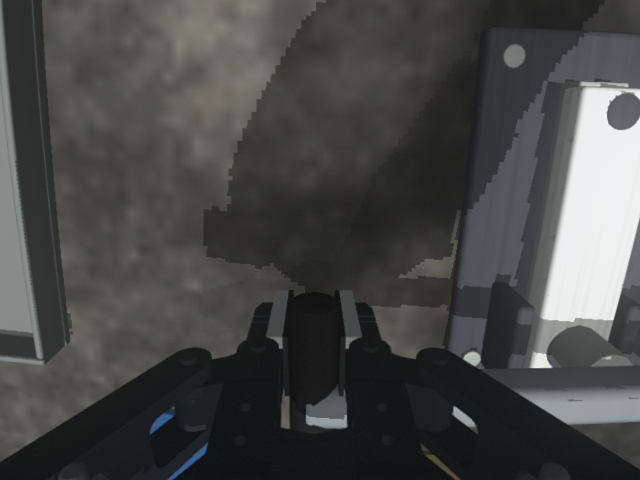

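Emit:
{"name": "step_arm", "arguments": {"rows": [[[0, 0, 3, 0], [0, 0, 3, 0], [0, 0, 0, 0]]]}}

```text
time_s: 17.52
ee_pos: [565.8, -180.4, 72.6]
eef_rot: [[-0.099, 0.995, 0.003], [0.995, 0.099, -0.002], [-0.002, 0.003, -1.0]]
contact_force: [-9.6, 4.4, 39.1]
finger_gap: 16.4
```

Emit:
{"name": "step_arm", "arguments": {"rows": [[[0, 0, 4, 0], [0, 0, 0, 0], [0, 0, 0, 0]]]}}

```text
time_s: 17.77
ee_pos: [567.5, -180.3, 69.7]
eef_rot: [[-0.1, 0.995, 0.007], [0.995, 0.1, -0.002], [-0.002, 0.007, -1.0]]
contact_force: [-6.4, 7.1, 43.7]
finger_gap: 16.5
```

Emit:
{"name": "step_arm", "arguments": {"rows": [[[0, 0, -6, 0], [0.4, 0, -9.5, 0], [0.7, 0, -9.5, 0], [1.3, 0, -9.4, 0], [1.5, 0, -9.4, 0]]]}}

```text
time_s: 18.18
ee_pos: [567.0, -176.4, 110.2]
eef_rot: [[-0.1, 0.995, 0.005], [0.995, 0.1, -0.001], [-0.002, 0.005, -1.0]]
contact_force: [10.0, 3.8, -3.8]
finger_gap: 16.2
```

Emit:
{"name": "step_arm", "arguments": {"rows": [[[2.3, 0, -9.2, 0], [2.4, 0, -9.2, 0], [3.2, 0, -8.9, 0], [3.3, 0, -8.9, 0], [4, 0, -8.7, 0]]]}}

```text
time_s: 18.6
ee_pos: [565.7, -162.1, 155.3]
eef_rot: [[-0.099, 0.995, 0.006], [0.995, 0.099, -0.003], [-0.004, 0.006, -1.0]]
contact_force: [9.7, -2.3, 0.6]
finger_gap: 16.0
```

Emit:
{"name": "step_arm", "arguments": {"rows": [[[4.2, 0, -8.5, 0], [5, 0, -8.2, 0], [4, 0, -7, 0], [0, 0, 0, 0], [0, 0, 0, 0]]]}}

```text
time_s: 19.02
ee_pos: [564.6, -149.3, 179.6]
eef_rot: [[-0.099, 0.995, 0.007], [0.995, 0.099, -0.004], [-0.005, 0.006, -1.0]]
contact_force: [7.5, -5.0, 6.1]
finger_gap: 16.0
```

Emit:
{"name": "step_arm", "arguments": {"rows": [[[0, 0, 0, 0], [0, 0, 0, 0], [0, 0, 0, 0]]], "hand": 0}}

```text
time_s: 19.27
ee_pos: [560.9, -147.5, 177.1]
eef_rot: [[-0.099, 0.995, -0.001], [0.995, 0.099, 0.0], [0.001, -0.001, -1.0]]
contact_force: [-0.9, -0.4, -0.4]
finger_gap: 42.7
```

Emit:
{"name": "step_arm", "arguments": {"rows": [[[0, 0, -15, 0], [0, 0, -25, 0], [0, 0, -10, 0], [0, 0, 0, 0], [0, 0, 0, 0]]]}}

```text
time_s: 19.68
ee_pos: [561.5, -147.7, 227.3]
eef_rot: [[-0.099, 0.995, 0.0], [0.995, 0.099, -0.0], [-0.0, 0.0, -1.0]]
contact_force: [0.5, 0.0, -0.3]
finger_gap: 42.6
```

```bash
python3 - <<'E'
from h import *
to(500.7,-66.4,42,1.669)
im,c=snap('wrist','w12')
q=pt([(314,252)],179,c);print(np.round(q,1))
E
```

```text
t 19.7 pos [ 561.5 -147.7  227.3] yaw 1.670 gap 42.6 F [ 0.5  0.  -0.3] q6 -0.48
tool-shift [ 87.  -52.5 185.3] turn(about tool z) 0.001 alt -3.141
[[ 545.  -149.3  179. ]]
```

View pics/w12.png

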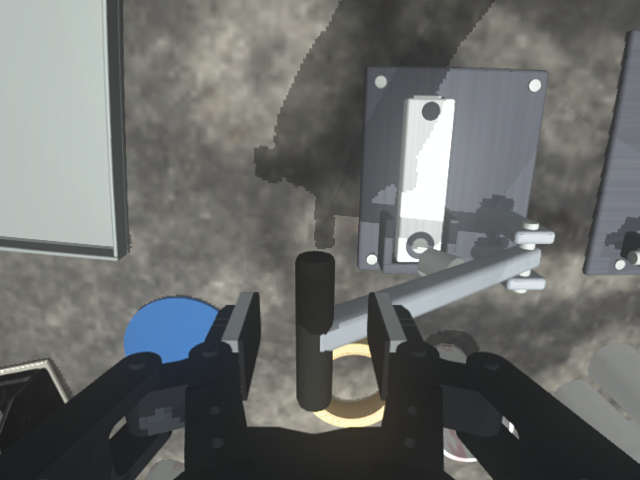

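Emit:
{"name": "step_arm", "arguments": {"rows": [[[22, -13, 0, 0], [25, -15, 0, 0], [25, -15, 0, 0], [15, -9.5, 0, 0], [0, 0, 30, 0]]], "hand": 0.25}}

```text
time_s: 20.15
ee_pos: [500.4, -64.3, 200.2]
eef_rot: [[-0.101, 0.995, 0.004], [0.995, 0.101, -0.001], [-0.001, 0.004, -1.0]]
contact_force: [1.6, -0.6, 0.4]
finger_gap: 53.3
```

Emit:
{"name": "step_arm", "arguments": {"rows": [[[0, 0, 40, 0], [0, 0, 40, 0], [0, 0, 35, 0], [0, 0, 20, 0], [0, 0, 0, 0]]]}}

```text
time_s: 20.57
ee_pos: [496.3, -65.1, 57.8]
eef_rot: [[-0.099, 0.995, -0.009], [0.995, 0.099, 0.003], [0.003, -0.009, -1.0]]
contact_force: [-0.6, 0.2, -0.2]
finger_gap: 53.6
```

Emit:
{"name": "step_arm", "arguments": {"rows": [[[0, 0, 0, 0], [0, 0, 0, 0]]]}}

```text
time_s: 20.73
ee_pos: [501.0, -66.4, 63.4]
eef_rot: [[-0.099, 0.995, 0.001], [0.995, 0.099, -0.0], [-0.0, 0.001, -1.0]]
contact_force: [0.9, 0.2, 0.6]
finger_gap: 53.3
```

```bash
python3 - <<'E'
from h import *
to(500.7,-66.4,45,1.669)
im,c=snap('wrist','w13')
E
```

```text
t 20.7 pos [501.  -66.4  63.4] yaw 1.670 gap 53.3 F [0.9 0.2 0.6] q6 -0.38
tool-shift [ 0.  -0.3 18.4] turn(about tool z) 0.001 alt -3.141
```

View pics/w13.png

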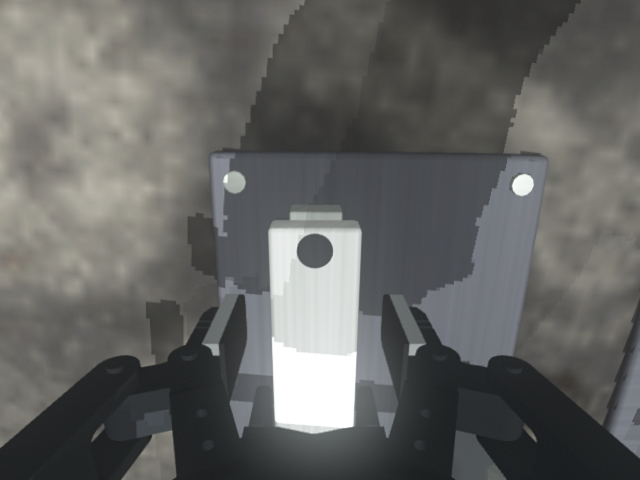

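Emit:
{"name": "step_arm", "arguments": {"rows": [[[0, 0, 12, 0], [0, 0, 6, 0], [0, 0, 0, 0], [0, 0, 0, 0]]]}}

```text
time_s: 21.12
ee_pos: [500.8, -66.3, 45.3]
eef_rot: [[-0.099, 0.995, 0.001], [0.995, 0.099, -0.0], [-0.0, 0.0, -1.0]]
contact_force: [0.5, 0.0, -0.6]
finger_gap: 53.0
```

Emit:
{"name": "step_arm", "arguments": {"rows": [[[0, 0, 0, 0], [0, 0, 0, 0], [0, 0, 0, 0]]], "hand": -1}}

```text
time_s: 21.37
ee_pos: [501.1, -66.4, 45.7]
eef_rot: [[-0.099, 0.995, 0.001], [0.995, 0.099, -0.0], [-0.001, 0.001, -1.0]]
contact_force: [-1.5, -0.3, 7.2]
finger_gap: 34.9
```

Emit:
{"name": "step_arm", "arguments": {"rows": [[[0, -4, -2, 0], [0, -15, -2, 0], [0, -25, 0, 0], [0, -25, -10, 0], [0, -15, -30, 0]]]}}

```text
time_s: 21.78
ee_pos: [411.7, -73.4, 86.4]
eef_rot: [[-0.099, 0.995, -0.008], [0.995, 0.099, 0.003], [0.003, -0.008, -1.0]]
contact_force: [0.3, 1.2, -1.3]
finger_gap: 34.6
```

Emit:
{"name": "step_arm", "arguments": {"rows": [[[0, 0, -40, 0], [0, 0, -40, 0], [-20, 0, -40, 0], [-35, 0, -20, 0], [-35, 0, 0, 0]]]}}

```text
time_s: 22.2
ee_pos: [427.7, -164.4, 231.2]
eef_rot: [[-0.101, 0.995, 0.007], [0.995, 0.101, -0.004], [-0.005, 0.007, -1.0]]
contact_force: [2.0, -0.4, -0.6]
finger_gap: 34.7
```

```bash
python3 - <<'E'
from h import *
to(480,-260,250,0)
E
```

```text
t 22.2 pos [ 427.7 -164.4  231.2] yaw 1.672 gap 34.7 F [ 2.  -0.4 -0.6] q6 -0.63
tool-shift [-100.5   42.4  -18. ] turn(about tool z) -1.469 alt 1.672
```

Emit:
{"name": "step_arm", "arguments": {"rows": [[[-35, 14, -8, 0], [-35, 14, -8, 0], [-30, 14, 0, 0], [0, 0, 0, 0.12], [0, 0, 0, 0.12]]]}}

```text
time_s: 22.62
ee_pos: [477.6, -259.7, 241.7]
eef_rot: [[0.147, 0.989, -0.0], [0.989, -0.147, 0.0], [0.0, -0.0, -1.0]]
contact_force: [0.5, 0.8, -0.5]
finger_gap: 34.9
```

Emit:
{"name": "step_arm", "arguments": {"rows": [[[0, 0, 0, 0.12], [0, 0, 0, 0.12], [0, 0, 0, 0.12], [0, 0, 0, 0.12], [0, 0, 0, 0.12]]]}}

```text
time_s: 23.03
ee_pos: [477.0, -257.9, 242.1]
eef_rot: [[0.679, 0.734, -0.0], [0.734, -0.679, 0.0], [-0.0, -0.0, -1.0]]
contact_force: [-0.2, -0.1, -1.1]
finger_gap: 34.7
```

Emit:
{"name": "step_arm", "arguments": {"rows": [[[0, 0, 0, 0.12], [0, 0, 0, 0.12], [0, 0, 0, 0.12], [0, 0, 0, 0.12], [0, 0, 0, 0.12]]]}}

```text
time_s: 23.45
ee_pos: [477.1, -257.9, 242.1]
eef_rot: [[0.975, 0.222, -0.0], [0.222, -0.975, 0.0], [-0.0, -0.0, -1.0]]
contact_force: [0.2, -0.4, -0.7]
finger_gap: 34.4
```

Emit:
{"name": "step_arm", "arguments": {"rows": [[[0, 0, 0, 0.12], [0, 0, 0, 0.11], [0, 0, 0, 0], [0, 0, 0, 0]]]}}

```text
time_s: 23.78
ee_pos: [477.2, -258.0, 242.1]
eef_rot: [[1.0, 0.003, -0.0], [0.003, -1.0, 0.0], [-0.0, -0.0, -1.0]]
contact_force: [0.2, 0.4, -1.8]
finger_gap: 34.5
```

```bash
python3 - <<'E'
from h import *
to(494-75,-391+30,250,0)
im,c=snap('wrist','w14')
E
```

```text
t 23.8 pos [ 477.2 -258.   242.1] yaw 0.003 gap 34.5 F [ 0.2  0.4 -1.8] q6 0.94
tool-shift [-58.6 102.8  -7.9] turn(about tool z) 0.003 alt -3.138
```

View pics/w14.png

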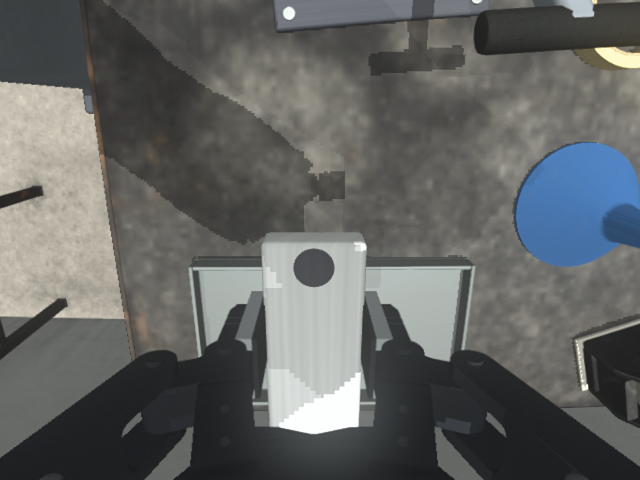

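```bash
python3 - <<'E'
from h import *
c=info('wrist')
print(np.round(pt([(190,258),(475,258),(200,345),(462,350)],24,c),1))
im=robot.camera('top'); r=robot.trace('top','tray'); c=info('top')
for d in r[:1]:
    ys,xs=np.nonzero(d['pixels']); rect=cv2.minAreaRect(np.c_[xs,ys].astype(np.float32)); b=pt(cv2.boxPoints(rect),24,c)[:,:2]; print(np.round(b),b.mean(0))
E
```

```text
[[ 364.9 -308.6   24. ]
 [ 624.9 -307.8   24. ]
 [ 366.2 -399.9   24. ]
 [ 624.8 -405.    24. ]]
[[ 625. -309.]
 [ 630. -467.]
 [ 365. -469.]
 [ 359. -314.]] [ 494.8292259  -389.56016198]
```

Emit:
{"name": "step_arm", "arguments": {"rows": [[[-19, 32, 20, 0], [-19, 32, 20, 0], [-19, 33, 15, 0], [0, 0, 35, 0], [0, 0, 35, 0]]]}}

```text
time_s: 24.35
ee_pos: [420.5, -356.9, 117.3]
eef_rot: [[1.0, -0.001, 0.002], [-0.001, -1.0, -0.003], [0.002, 0.003, -1.0]]
contact_force: [0.8, -0.2, -1.6]
finger_gap: 34.9
```

Emit:
{"name": "step_arm", "arguments": {"rows": [[[0, 0, 35, 0], [0, 0, 20, 0], [0, 0, 10, 0], [0, 0, 0, 0], [0, 0, 0, 0]]]}}

```text
time_s: 24.77
ee_pos: [421.3, -354.5, 53.1]
eef_rot: [[1.0, 0.001, 0.0], [0.001, -1.0, -0.0], [0.0, 0.0, -1.0]]
contact_force: [-0.0, 0.7, -0.5]
finger_gap: 34.6
```

```bash
python3 - <<'E'
from h import *
to(420,-355.5,29,0)
im,c=snap('wrist','w15')
E
```

```text
t 24.8 pos [ 421.3 -354.5   53.1] yaw 0.001 gap 34.6 F [-0.   0.7 -0.5] q6 0.74
tool-shift [-1.3  1.  24.1] turn(about tool z) 0.001 alt -3.141
```

View pics/w15.png

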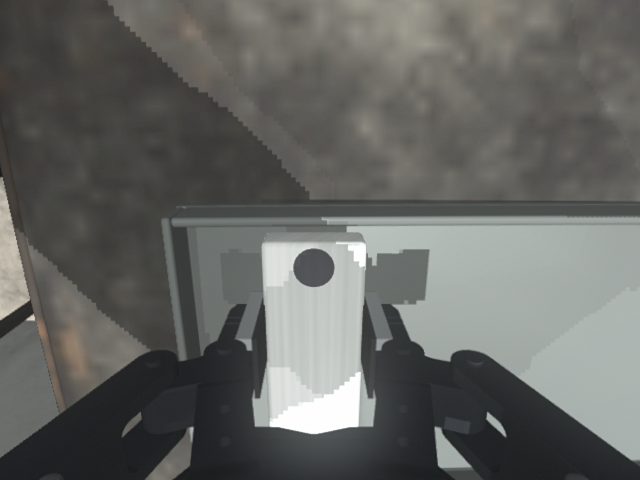

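Emit:
{"name": "step_arm", "arguments": {"rows": [[[-1, 1, 12, 0], [0, 0, 8, 0], [0, 0, 4, 0], [0, 0, 0, 0], [0, 0, 0, 0]]]}}

```text
time_s: 25.23
ee_pos: [420.2, -355.4, 29.0]
eef_rot: [[1.0, 0.0, 0.0], [0.0, -1.0, -0.0], [0.0, 0.0, -1.0]]
contact_force: [0.4, 0.6, -1.6]
finger_gap: 34.6
```

Emit:
{"name": "step_arm", "arguments": {"rows": [[[0, 0, 0, 0], [0, 0, 0, 0], [0, 0, 0, 0]]], "hand": 0}}

```text
time_s: 25.48
ee_pos: [420.3, -355.5, 29.0]
eef_rot: [[1.0, 0.0, 0.001], [0.0, -1.0, -0.001], [0.001, 0.001, -1.0]]
contact_force: [-0.0, 0.3, -0.5]
finger_gap: 42.8
```

Emit:
{"name": "step_arm", "arguments": {"rows": [[[0, 0, -20, 0], [0, 0, -35, 0], [0, 0, -40, 0], [0, 0, -40, 0], [0, 0, -40, 0]]]}}

```text
time_s: 25.9
ee_pos: [419.7, -354.9, 205.7]
eef_rot: [[1.0, 0.0, 0.0], [0.0, -1.0, -0.0], [0.0, 0.0, -1.0]]
contact_force: [1.6, -0.8, -0.6]
finger_gap: 42.9
```

```bash
python3 - <<'E'
from h import *
to(470,0,300,1.67)
im,c=snap('wrist','w16')
E
```

```text
t 25.9 pos [ 419.7 -354.9  205.7] yaw 0.000 gap 42.9 F [ 1.6 -0.8 -0.6] q6 0.74
tool-shift [  50.3 -354.9  -94.3] turn(about tool z) 1.472 alt -1.670
```

View pics/w16.png

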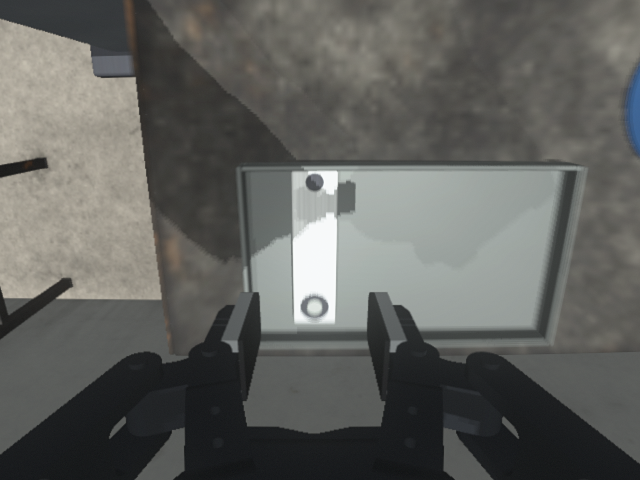

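Emit:
{"name": "step_arm", "arguments": {"rows": [[[0, -30, -10, 0], [2, -40, -10, 0], [2, -40, -5, 0], [2, -40, 0, 0], [2, -40, 0, 0]]], "hand": 0.25}}

```text
time_s: 26.37
ee_pos: [427.9, -163.8, 229.1]
eef_rot: [[1.0, -0.001, 0.001], [-0.001, -1.0, -0.001], [0.001, 0.001, -1.0]]
contact_force: [0.7, -0.3, -0.5]
finger_gap: 53.6
```

Emit:
{"name": "step_arm", "arguments": {"rows": [[[2, -40, 0, 0], [2, -40, 0, 0], [2, -40, 0, 0], [2, -40, 0, 0], [2, -40, 0, 0]]]}}

```text
time_s: 26.78
ee_pos: [437.7, 36.6, 228.9]
eef_rot: [[1.0, -0.0, 0.001], [-0.0, -1.0, -0.0], [0.001, 0.0, -1.0]]
contact_force: [0.9, -0.7, -0.4]
finger_gap: 53.2
```

Emit:
{"name": "step_arm", "arguments": {"rows": [[[2, -40, 0, 0], [2, -40, 0, 0], [0, -40, 0, 0], [0, -40, 0, 0], [0, -40, 0, -0.12]]]}}

```text
time_s: 27.2
ee_pos: [441.6, 236.9, 228.9]
eef_rot: [[0.993, 0.118, 0.001], [0.118, -0.993, 0.0], [0.001, -0.0, -1.0]]
contact_force: [0.9, -0.2, 0.2]
finger_gap: 53.1
```

Emit:
{"name": "step_arm", "arguments": {"rows": [[[0, 0, 0, -0.12], [0, 0, 0, -0.12], [0, 0, 0, -0.12], [0, 0, 0, -0.12], [0, 0, 0, -0.12]]]}}

```text
time_s: 27.62
ee_pos: [441.9, 235.0, 228.6]
eef_rot: [[0.748, 0.664, 0.0], [0.664, -0.748, 0.0], [0.0, 0.0, -1.0]]
contact_force: [0.1, -0.3, 0.2]
finger_gap: 53.4
```

Emit:
{"name": "step_arm", "arguments": {"rows": [[[0, 0, 0, -0.12], [0, 0, 0, -0.12], [0, 0, 0, -0.12], [0, 0, 0, -0.12], [0, 0, 0, -0.12]]]}}

```text
time_s: 28.03
ee_pos: [442.0, 234.8, 228.7]
eef_rot: [[0.242, 0.97, 0.0], [0.97, -0.242, 0.0], [0.0, 0.0, -1.0]]
contact_force: [-0.1, -1.3, 0.3]
finger_gap: 53.4
```

Emit:
{"name": "step_arm", "arguments": {"rows": [[[0, 0, 0, -0.12], [0, 0, 0, -0.12], [0, 0, 0, -0.11], [0, 0, 0, 0], [0, 0, 0, 0]]]}}

```text
time_s: 28.45
ee_pos: [442.0, 234.8, 228.6]
eef_rot: [[-0.096, 0.995, 0.0], [0.995, 0.096, 0.0], [0.0, 0.0, -1.0]]
contact_force: [0.0, 0.7, -0.4]
finger_gap: 53.3
```

```bash
python3 - <<'E'
from h import *
to(441.7,251.3,41,1.67)
im,c=snap('wrist','w17')
E
```

```text
t 28.4 pos [442.  234.8 228.6] yaw 1.667 gap 53.3 F [ 0.   0.7 -0.4] q6 0.25
tool-shift [ 16.5   1.3 187.6] turn(about tool z) -0.003 alt 3.138
```

View pics/w17.png

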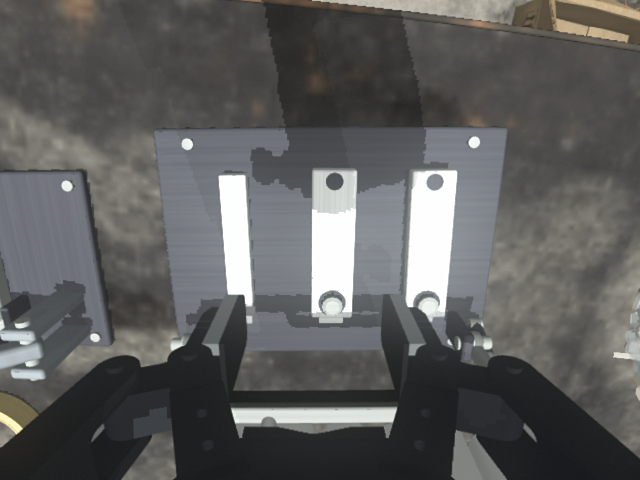

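```bash
python3 - <<'E'
from h import *
c=info('wrist')
def strip(a,b,r):
    q=pt([a,b],36,c)[:,:2]; m=q.mean(0); R=pt([r],45,c)[0,:2]; d=(R-m)/np.linalg.norm(R-m)
    print('width',np.linalg.norm(q[0]-q[1]),'len(115)',np.linalg.norm(R-m),'yaw',np.arctan2(d[1],d[0]),'grip',np.round(m+35*d,1),np.round(R-80*d,1))
strip((313,170),(357,170),(332,306)); strip((411,171),(457,171),(427,306))
E
```

```text
width 34.44378869484008 len(115) 113.37834544264621 yaw 0.08458628924309132 grip [442.4 251.1] [440.8 251. ]
width 36.54072343545086 len(115) 113.13143585702872 yaw 0.10953645433731764 grip [435.5 329.7] [433.6 329.5]
```

Emit:
{"name": "step_arm", "arguments": {"rows": [[[8, 1, 30, 0], [8.4, 0.3, 38, -0.003], [0, 0, 40, 0], [0, 0, 40, 0], [0, 0, 20, 0]]]}}

```text
time_s: 28.92
ee_pos: [439.4, 250.5, 56.8]
eef_rot: [[-0.099, 0.995, -0.004], [0.995, 0.099, -0.002], [-0.001, -0.004, -1.0]]
contact_force: [-1.1, 0.3, 0.2]
finger_gap: 53.7
```

Emit:
{"name": "step_arm", "arguments": {"rows": [[[0, 0, 12, 0], [0, 0, 8, 0], [0, 0, 0, 0], [0, 0, 0, 0], [0, 0, 0, 0]]]}}

```text
time_s: 29.33
ee_pos: [442.5, 251.5, 41.6]
eef_rot: [[-0.101, 0.995, 0.002], [0.995, 0.101, 0.001], [0.0, 0.002, -1.0]]
contact_force: [0.4, 0.1, 0.2]
finger_gap: 53.4
```

Emit:
{"name": "step_arm", "arguments": {"rows": [[[0, 0, 0, 0], [0, 0, 0, 0], [0, 0, 0, 0]]], "hand": -1}}

```text
time_s: 29.58
ee_pos: [442.5, 251.5, 41.9]
eef_rot: [[-0.102, 0.995, 0.002], [0.995, 0.102, 0.001], [0.0, 0.002, -1.0]]
contact_force: [-1.2, -0.7, 6.8]
finger_gap: 34.8
```

```bash
python3 - <<'E'
from h import *
to(441.7,251.3,41,1.67)
im,c=snap('wrist','w18')
E
```

```text
t 29.6 pos [442.5 251.5  41.9] yaw 1.673 gap 34.8 F [-1.2 -0.7  6.8] q6 0.27
tool-shift [-0.1 -0.9  0.9] turn(about tool z) 0.003 alt -3.139
```

View pics/w18.png

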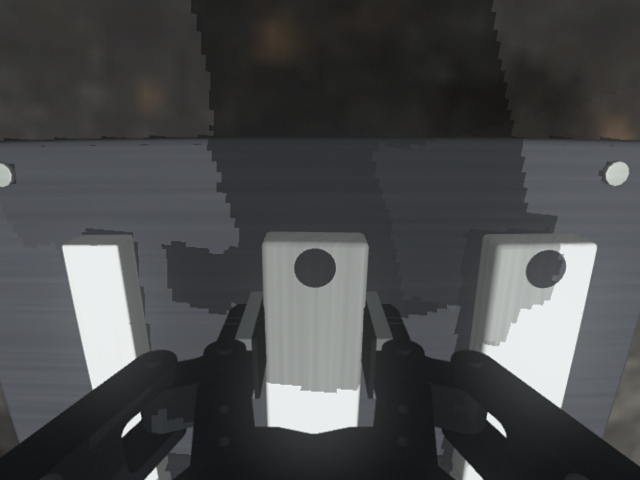

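Emit:
{"name": "step_arm", "arguments": {"rows": [[[0, 0, -20, 0], [0, 0, -35, 0], [0, 0, -35, 0], [-22, -2, 0, 0], [-35, -2.5, 0, 0]]]}}

```text
time_s: 30.05
ee_pos: [445.1, 195.9, 133.4]
eef_rot: [[-0.105, 0.994, 0.006], [0.994, 0.105, 0.002], [0.002, 0.006, -1.0]]
contact_force: [0.7, -0.7, -1.9]
finger_gap: 35.1
```

Emit:
{"name": "step_arm", "arguments": {"rows": [[[-35, -2.5, 0, 0], [-35, -2.5, 0, 0], [-35, -2.5, 0, 0], [-35, -2.5, 0, 0], [-35, -2.5, 0, 0]]]}}

```text
time_s: 30.47
ee_pos: [448.4, 17.1, 131.3]
eef_rot: [[-0.102, 0.995, 0.001], [0.995, 0.102, -0.0], [-0.0, 0.001, -1.0]]
contact_force: [0.7, -0.2, -0.7]
finger_gap: 34.7
```

Emit:
{"name": "step_arm", "arguments": {"rows": [[[-35, -2.5, 0, 0], [-35, -2.5, 0, 0], [-20, -2, 0, 0], [0, 0, 20, 0], [0, 0, 0, 0]]]}}

```text
time_s: 30.88
ee_pos: [449.7, -72.5, 109.2]
eef_rot: [[-0.099, 0.995, -0.001], [0.995, 0.099, 0.001], [0.001, -0.001, -1.0]]
contact_force: [-2.5, 0.8, -1.2]
finger_gap: 35.1
```

```bash
python3 - <<'E'
from h import *
to(454,-71.3,46,1.669)
im,c=snap('wrist','w19')
E
```

```text
t 30.9 pos [449.7 -72.5 109.2] yaw 1.670 gap 35.1 F [-2.5  0.8 -1.2] q6 -0.42
tool-shift [ 0.8  4.5 63.2] turn(about tool z) 0.001 alt -3.141
```

View pics/w19.png

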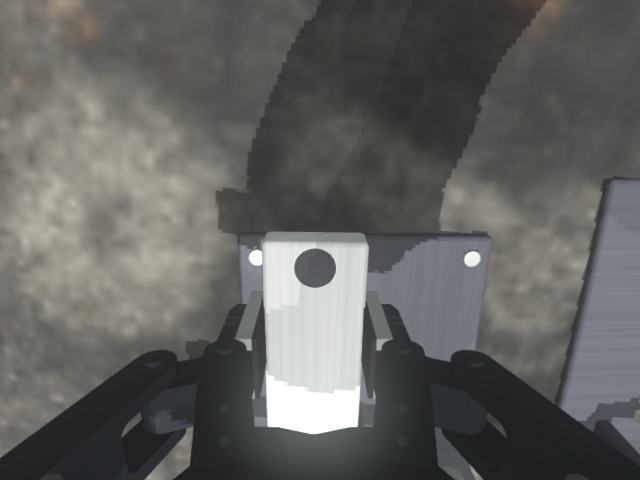

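Strip 2 is held straight (plain end at row 233). Next I lower it onto the bed.

Emit:
{"name": "step_arm", "arguments": {"rows": [[[0.8, 3, 25, 0], [0, 0, 22, 0], [0, 0, 12, 0], [0, 0, 4, 0], [0, 0, 0, 0]]]}}

```text
time_s: 31.35
ee_pos: [453.1, -69.6, 47.5]
eef_rot: [[-0.103, 0.995, -0.001], [0.995, 0.103, 0.0], [0.001, -0.001, -1.0]]
contact_force: [0.0, -0.3, -1.4]
finger_gap: 35.1
```

Emit:
{"name": "step_arm", "arguments": {"rows": [[[0, 0, 0, 0], [0, 0, 0, 0]]]}}

```text
time_s: 31.52
ee_pos: [454.4, -70.4, 48.7]
eef_rot: [[-0.103, 0.995, 0.002], [0.995, 0.103, -0.0], [-0.001, 0.002, -1.0]]
contact_force: [-1.1, 0.6, -0.8]
finger_gap: 34.9
```

```bash
python3 - <<'E'
from h import *
to(529.1-28*.995,-63.8-28*.098,44,1.669)
E
```

```text
t 31.5 pos [454.4 -70.4  48.7] yaw 1.674 gap 34.9 F [-1.1  0.6 -0.8] q6 -0.42
tool-shift [-1.  47.   4.7] turn(about tool z) 0.005 alt -3.137
```

Emit:
{"name": "step_arm", "arguments": {"rows": [[[-0.8, 0, 4, 0.004], [0, 12, 0, 0], [0, 12, 0, 0], [0, 10, 0, 0], [0, 0, 0, 0]]]}}

```text
time_s: 31.93
ee_pos: [489.9, -68.3, 44.2]
eef_rot: [[-0.098, 0.995, 0.003], [0.995, 0.098, -0.001], [-0.001, 0.003, -1.0]]
contact_force: [-0.4, -0.2, -0.3]
finger_gap: 34.9
```

Emit:
{"name": "step_arm", "arguments": {"rows": [[[0, 6, 0, 0], [0, 5, 0, 0], [0, 3, 0.3, 0], [0, 0, 0, 0], [0, 0, 0, 0]]]}}

```text
time_s: 32.35
ee_pos: [500.4, -66.7, 43.9]
eef_rot: [[-0.098, 0.995, -0.001], [0.995, 0.098, -0.0], [-0.0, -0.001, -1.0]]
contact_force: [-5.4, 0.4, 12.0]
finger_gap: 34.4
```

```bash
python3 - <<'E'
from h import *
to(529.1-28*.995,-63.8-28*.098,44,1.669)
E
```

```text
t 32.4 pos [500.4 -66.7  43.9] yaw 1.669 gap 34.4 F [-5.4  0.4 12. ] q6 -0.37
tool-shift [ 0.   0.8 -0.1] turn(about tool z) -0.000 alt 3.141
```

Emit:
{"name": "step_arm", "arguments": {"rows": [[[0, 2, -0.7, 0], [0, 1, 0, 0], [0, 0, 0, 0]]]}}

```text
time_s: 32.6
ee_pos: [501.8, -66.4, 43.9]
eef_rot: [[-0.097, 0.995, -0.004], [0.995, 0.097, -0.001], [-0.0, -0.004, -1.0]]
contact_force: [-9.0, -1.6, 9.7]
finger_gap: 34.2
```

Emit:
{"name": "step_arm", "arguments": {"rows": [[[0, 0, 0, 0], [0, 0, 0, 0]]], "hand": 0.25}}

```text
time_s: 32.77
ee_pos: [504.2, -66.3, 44.1]
eef_rot: [[-0.098, 0.995, 0.0], [0.995, 0.098, 0.0], [0.0, 0.0, -1.0]]
contact_force: [0.2, 0.1, -0.6]
finger_gap: 52.9
```

Emit:
{"name": "step_arm", "arguments": {"rows": [[[0, -3, -15, 0], [0, 0, -35, 0], [0, 0, -40, 0], [0, 0, -40, 0], [0, 0, -40, 0]]]}}

```text
time_s: 33.18
ee_pos: [501.1, -66.4, 215.9]
eef_rot: [[-0.098, 0.995, 0.0], [0.995, 0.098, 0.0], [0.0, 0.0, -1.0]]
contact_force: [2.0, 0.1, -0.3]
finger_gap: 53.3
```

Emit:
{"name": "step_arm", "arguments": {"rows": [[[-10, 5, -25, 0], [-25, 15, 0, 0], [-25, 15, 0, 0], [-20, 13, 0, 0], [-7, 3, 0, 0]]], "hand": 0}}

```text
time_s: 33.6
ee_pos: [562.6, -150.6, 239.0]
eef_rot: [[-0.097, 0.995, 0.002], [0.995, 0.097, -0.001], [-0.001, 0.002, -1.0]]
contact_force: [-0.6, 0.9, -0.4]
finger_gap: 42.6
```

Emit:
{"name": "step_arm", "arguments": {"rows": [[[0, 0, 0, 0], [0, 0, 0, 0]]]}}

```text
time_s: 33.77
ee_pos: [560.2, -147.8, 238.5]
eef_rot: [[-0.098, 0.995, -0.001], [0.995, 0.098, 0.001], [0.001, -0.001, -1.0]]
contact_force: [-0.5, 0.3, -0.3]
finger_gap: 42.7
```

```bash
python3 - <<'E'
from h import *
to(561.5,-147.3,186,1.669)
snap('wrist','w20')
E
```

```text
t 33.8 pos [ 560.2 -147.8  238.5] yaw 1.669 gap 42.7 F [-0.5  0.3 -0.3] q6 -0.48
tool-shift [ 0.3  1.4 52.5] turn(about tool z) -0.000 alt 3.141
```

View pics/w20.png

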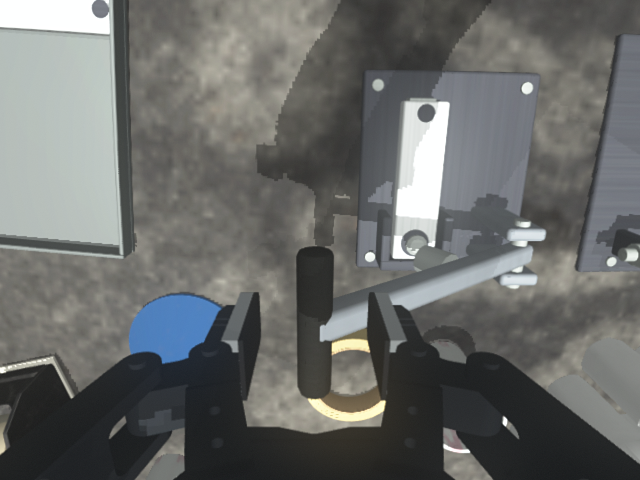

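Strip 2 sits in the nest as strip 1 did, with its rivet at (415,241). I'll work the lever the same way.

Emit:
{"name": "step_arm", "arguments": {"rows": [[[1, 1, 25, 0], [0, 0, 20, 0], [0, 0, 7, 0], [0, 0, 0, 0], [0, 0, 0, 0]]]}}

```text
time_s: 34.23
ee_pos: [561.4, -146.4, 187.5]
eef_rot: [[-0.099, 0.995, -0.0], [0.995, 0.099, 0.0], [0.0, -0.0, -1.0]]
contact_force: [1.1, -0.3, 0.2]
finger_gap: 42.7
```

Emit:
{"name": "step_arm", "arguments": {"rows": [[[0, 0, 0, 0], [0, 0, 0, 0], [0, 0, 0, 0]]], "hand": -1}}

```text
time_s: 34.48
ee_pos: [562.2, -147.4, 188.2]
eef_rot: [[-0.098, 0.995, 0.002], [0.995, 0.098, -0.001], [-0.001, 0.002, -1.0]]
contact_force: [-0.7, -1.1, 3.5]
finger_gap: 16.2
```

Emit:
{"name": "step_arm", "arguments": {"rows": [[[-5, 0, 8, 0], [-5, 0, 8.2, 0], [-4.2, 0, 8.5, 0], [-4, 0, 8.7, 0], [-3.3, 0, 8.9, 0]]]}}

```text
time_s: 34.9
ee_pos: [564.2, -168.7, 144.5]
eef_rot: [[-0.098, 0.995, 0.001], [0.995, 0.098, 0.0], [0.0, 0.001, -1.0]]
contact_force: [1.0, 1.1, 5.4]
finger_gap: 15.9
```

Emit:
{"name": "step_arm", "arguments": {"rows": [[[-3.2, 0, 8.9, 0], [-2.4, 0, 9.2, 0], [-2.3, 0, 9.2, 0], [-1.5, 0, 9.4, 0], [-1.3, 0, 9.4, 0]]]}}

```text
time_s: 35.32
ee_pos: [565.2, -179.2, 98.0]
eef_rot: [[-0.098, 0.995, 0.001], [0.995, 0.098, 0.0], [0.0, 0.001, -1.0]]
contact_force: [0.0, 5.7, 12.0]
finger_gap: 16.4
```

Emit:
{"name": "step_arm", "arguments": {"rows": [[[-0.7, 0, 9.5, 0], [-0.2, 0, 9.5, 0], [0, 0, 3, 0], [0, 0, 3, 0], [0, 0, 2, 0]]]}}

```text
time_s: 35.73
ee_pos: [565.5, -180.5, 74.5]
eef_rot: [[-0.098, 0.995, 0.002], [0.995, 0.098, -0.001], [-0.002, 0.002, -1.0]]
contact_force: [-15.6, 7.4, 60.0]
finger_gap: 16.3
```

Emit:
{"name": "step_arm", "arguments": {"rows": [[[0, 0, 2, 0], [0, 0, 0, 0], [0, 0, 0, 0]]]}}

```text
time_s: 35.98
ee_pos: [565.5, -180.4, 74.3]
eef_rot: [[-0.098, 0.995, 0.003], [0.995, 0.098, -0.002], [-0.002, 0.003, -1.0]]
contact_force: [-17.8, 8.6, 59.5]
finger_gap: 16.2
```

Emit:
{"name": "step_arm", "arguments": {"rows": [[[0, 0, -6, 0], [0, 0, -6, 0], [0.7, 0, -9.5, 0], [1.3, 0, -9.4, 0], [1.5, 0, -9.4, 0]]]}}

```text
time_s: 36.4
ee_pos: [565.0, -177.4, 110.5]
eef_rot: [[-0.098, 0.995, 0.001], [0.995, 0.098, -0.002], [-0.002, 0.0, -1.0]]
contact_force: [4.5, -3.1, -0.3]
finger_gap: 15.9
```

Emit:
{"name": "step_arm", "arguments": {"rows": [[[2.3, 0, -9.2, 0], [2.4, 0, -9.2, 0], [3.2, 0, -8.9, 0], [3.3, 0, -8.9, 0], [4, 0, -8.7, 0]]]}}

```text
time_s: 36.82
ee_pos: [563.8, -163.9, 156.4]
eef_rot: [[-0.096, 0.995, 0.002], [0.995, 0.096, -0.005], [-0.006, 0.001, -1.0]]
contact_force: [1.9, -12.0, 4.9]
finger_gap: 16.1
```

Emit:
{"name": "step_arm", "arguments": {"rows": [[[4.2, 0, -8.5, 0], [5, 0, -8.2, 0], [5, 0, -8, 0], [0, 0, 0, 0], [0, 0, 0, 0]]]}}

```text
time_s: 37.23
ee_pos: [562.6, -150.8, 181.9]
eef_rot: [[-0.096, 0.995, 0.003], [0.995, 0.096, -0.008], [-0.008, 0.002, -1.0]]
contact_force: [0.1, -15.1, 9.2]
finger_gap: 16.4
```

Emit:
{"name": "step_arm", "arguments": {"rows": [[[0, 0, 0, 0], [0, 0, 0, 0], [0, 0, 0, 0]]], "hand": 0}}

```text
time_s: 37.48
ee_pos: [560.8, -146.6, 179.0]
eef_rot: [[-0.098, 0.995, -0.002], [0.995, 0.098, 0.001], [0.001, -0.002, -1.0]]
contact_force: [0.0, -0.5, -0.1]
finger_gap: 43.2
```

Emit:
{"name": "step_arm", "arguments": {"rows": [[[0, 0, -15, 0], [0, 0, -20, 0], [0, 0, -10, 0], [0, 0, 0, 0], [0, 0, 0, 0]]]}}

```text
time_s: 37.9
ee_pos: [561.6, -147.0, 224.2]
eef_rot: [[-0.098, 0.995, 0.0], [0.995, 0.098, 0.0], [0.0, 0.0, -1.0]]
contact_force: [-0.1, 0.1, -0.4]
finger_gap: 42.7
```

```bash
python3 - <<'E'
from h import *
to(501.5,-66.4,46,1.669)
im,c=snap('wrist','w21')
E
```

```text
t 37.9 pos [ 561.6 -147.   224.2] yaw 1.669 gap 42.7 F [-0.1  0.1 -0.4] q6 -0.48
tool-shift [ 86.1 -51.9 178.2] turn(about tool z) 0.000 alt -3.141
```

View pics/w21.png

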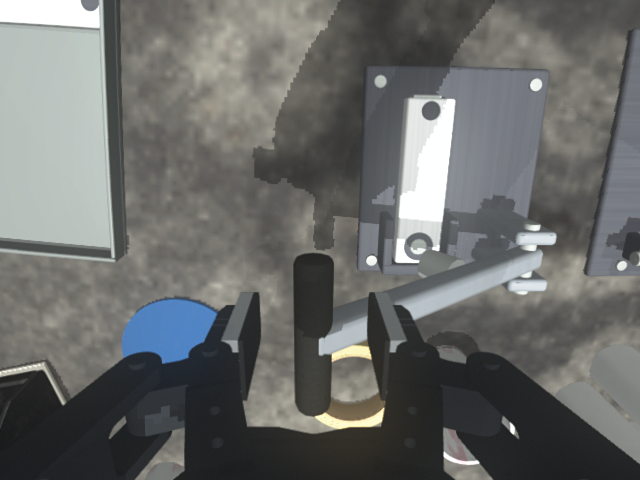

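Emit:
{"name": "step_arm", "arguments": {"rows": [[[21, -13, 0, 0], [25, -15, 0, 0], [25, -15, 0, 0], [15, -9, 0, 0], [0, 0, 30, 0]]], "hand": 0.25}}

```text
time_s: 38.37
ee_pos: [501.4, -64.7, 197.2]
eef_rot: [[-0.1, 0.995, 0.004], [0.995, 0.1, -0.0], [-0.001, 0.004, -1.0]]
contact_force: [2.8, -1.0, 1.0]
finger_gap: 53.4
```

Emit:
{"name": "step_arm", "arguments": {"rows": [[[0, 0, 40, 0], [0, 0, 40, 0], [0, 0, 30, 0], [0, 0, 20, 0], [0, 0, 0, 0]]]}}

```text
time_s: 38.78
ee_pos: [497.5, -65.6, 59.8]
eef_rot: [[-0.098, 0.995, -0.008], [0.995, 0.098, 0.002], [0.003, -0.008, -1.0]]
contact_force: [-1.2, 0.5, -0.0]
finger_gap: 53.2
```

Emit:
{"name": "step_arm", "arguments": {"rows": [[[0, 0, 10, 0], [0, 0, 7, 0], [0, 0, 0, 0], [0, 0, 0, 0]]]}}

```text
time_s: 39.12
ee_pos: [501.8, -66.9, 47.9]
eef_rot: [[-0.098, 0.995, 0.001], [0.995, 0.098, -0.0], [-0.0, 0.001, -1.0]]
contact_force: [-0.1, 0.5, -0.4]
finger_gap: 53.3
```

Emit:
{"name": "step_arm", "arguments": {"rows": [[[0, 0, 0, 0], [0, 0, 0, 0], [0, 0, 0, 0]]], "hand": -1}}

```text
time_s: 39.37
ee_pos: [502.1, -67.0, 48.6]
eef_rot: [[-0.098, 0.995, 0.002], [0.995, 0.098, -0.001], [-0.001, 0.002, -1.0]]
contact_force: [-1.3, 0.1, 3.6]
finger_gap: 34.5
```

```bash
python3 - <<'E'
from h import *
to(501.5,-66.4,46,1.669)
im,c=snap('wrist','w22')
E
```

```text
t 39.4 pos [502.1 -67.   48.6] yaw 1.669 gap 34.5 F [-1.3  0.1  3.6] q6 -0.38
tool-shift [ 0.7 -0.6  2.6] turn(about tool z) -0.000 alt 3.142
```

View pics/w22.png

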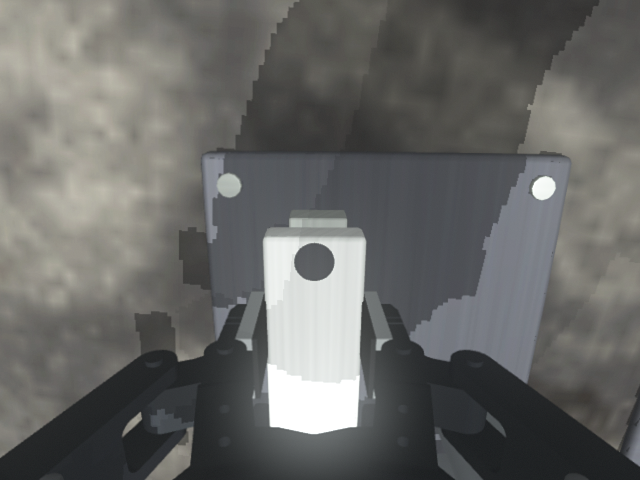

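Emit:
{"name": "step_arm", "arguments": {"rows": [[[0, -4, -2, 0], [0, -15, -2, 0], [0, -25, 0, 0], [0, -25, -10, 0], [0, -15, -30, 0]]]}}

```text
time_s: 39.83
ee_pos: [412.6, -73.8, 89.2]
eef_rot: [[-0.098, 0.995, -0.007], [0.995, 0.098, 0.002], [0.003, -0.007, -1.0]]
contact_force: [0.1, 0.0, -0.3]
finger_gap: 34.3
```

Emit:
{"name": "step_arm", "arguments": {"rows": [[[0, 0, -40, 0], [0, 0, -40, 0], [-20, 0, -40, 0], [-35, 5, -20, 0], [-35, 10, 0, 0]]]}}

```text
time_s: 40.25
ee_pos: [442.9, -163.2, 234.2]
eef_rot: [[-0.1, 0.995, 0.007], [0.995, 0.1, -0.004], [-0.005, 0.007, -1.0]]
contact_force: [2.1, 0.3, -0.6]
finger_gap: 34.5
```

Emit:
{"name": "step_arm", "arguments": {"rows": [[[-35, 14, -8, 0], [-35, 14, -8, 0], [-30, 14, 0, 0], [0, 0, 0, 0.12], [0, 0, 0, 0.12]]]}}

```text
time_s: 40.67
ee_pos: [493.2, -258.8, 244.5]
eef_rot: [[0.148, 0.989, -0.0], [0.989, -0.148, -0.0], [-0.0, -0.0, -1.0]]
contact_force: [-1.1, 0.2, -1.9]
finger_gap: 34.8
```

Emit:
{"name": "step_arm", "arguments": {"rows": [[[0, 0, 0, 0.12], [0, 0, 0, 0.12], [0, 0, 0, 0.12], [0, 0, 0, 0.12], [0, 0, 0, 0.12]]]}}

```text
time_s: 41.08
ee_pos: [492.7, -257.0, 245.0]
eef_rot: [[0.68, 0.733, 0.0], [0.733, -0.68, -0.0], [-0.0, 0.0, -1.0]]
contact_force: [-0.3, 0.8, -1.1]
finger_gap: 34.4
```

Emit:
{"name": "step_arm", "arguments": {"rows": [[[0, 0, 0, 0.12], [0, 0, 0, 0.12], [0, 0, 0, 0.12], [0, 0, 0, 0.12], [0, 0, 0, 0.12]]]}}

```text
time_s: 41.5
ee_pos: [492.7, -256.9, 245.0]
eef_rot: [[0.975, 0.221, 0.0], [0.221, -0.975, -0.0], [0.0, 0.0, -1.0]]
contact_force: [-1.5, 0.8, -1.1]
finger_gap: 34.5
```

Emit:
{"name": "step_arm", "arguments": {"rows": [[[0, 0, 0, 0.12], [0, 0, 0, 0.11], [0, 0, 0, 0], [0, 0, 0, 0]]]}}

```text
time_s: 41.83
ee_pos: [492.8, -257.0, 245.0]
eef_rot: [[1.0, 0.002, 0.0], [0.002, -1.0, -0.0], [0.0, 0.0, -1.0]]
contact_force: [0.6, -0.1, -0.7]
finger_gap: 34.5
```

```bash
python3 - <<'E'
from h import *
to(495,-356,30,0)
im,c=snap('wrist','w23')
E
```

```text
t 41.8 pos [ 492.8 -257.   245. ] yaw 0.002 gap 34.5 F [ 0.6 -0.1 -0.7] q6 0.96
tool-shift [  1.9  99.  215. ] turn(about tool z) 0.002 alt -3.139
```

View pics/w23.png

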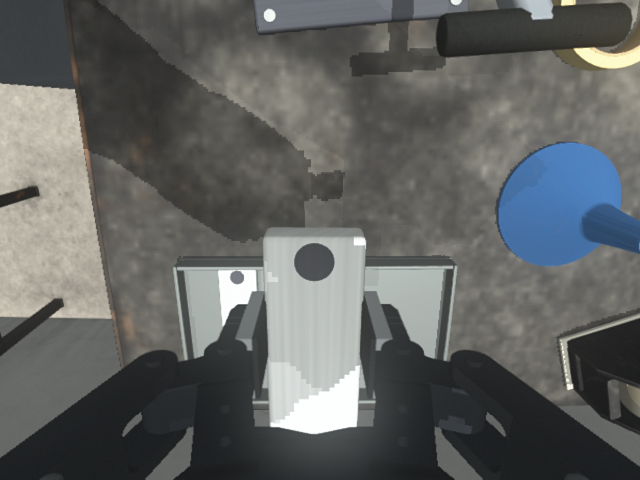

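```bash
python3 - <<'E'
from h import *
c=info('wrist')
print(np.round(pt([(174,258),(457,258)],24,c),1))
E
```

```text
[[ 364.7 -308.7   24. ]
 [ 624.9 -308.    24. ]]
```

Emit:
{"name": "step_arm", "arguments": {"rows": [[[2, 33, 20, 0], [0, 33, 20, 0], [0, 33, 15, 0], [0, 0, 35, 0], [0, 0, 35, 0]]]}}

```text
time_s: 42.3
ee_pos: [495.3, -358.7, 119.3]
eef_rot: [[1.0, 0.0, 0.002], [0.0, -1.0, -0.002], [0.002, 0.002, -1.0]]
contact_force: [1.1, 0.4, -1.8]
finger_gap: 34.7
```

Emit:
{"name": "step_arm", "arguments": {"rows": [[[0, 0, 35, 0], [0, 0, 20, 0], [0, 0, 12, 0], [0, 0, 0, 0], [0, 0, 0, 0]]]}}

```text
time_s: 42.72
ee_pos: [494.7, -355.9, 52.6]
eef_rot: [[1.0, 0.001, -0.001], [0.001, -1.0, 0.001], [-0.001, -0.001, -1.0]]
contact_force: [-0.3, 0.4, -0.4]
finger_gap: 34.6
```

```bash
python3 - <<'E'
from h import *
to(495,-356,30,0)
im,c=snap('wrist','w24')
E
```

```text
t 42.7 pos [ 494.7 -355.9   52.6] yaw 0.001 gap 34.6 F [-0.3  0.4 -0.4] q6 0.83
tool-shift [ 0.3  0.1 22.6] turn(about tool z) 0.001 alt -3.141
```

View pics/w24.png

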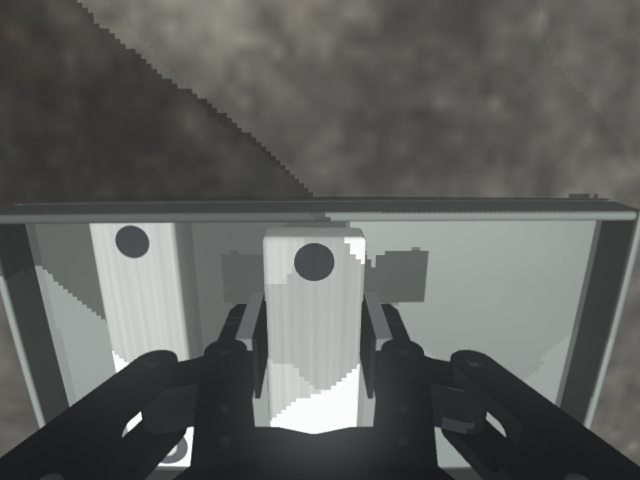

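Emit:
{"name": "step_arm", "arguments": {"rows": [[[0, 0, 12, 0], [0, 0, 8, 0], [0, 0, 2.5, 0], [0, 0, 0, 0], [0, 0, 0, 0]]]}}

```text
time_s: 43.18
ee_pos: [494.9, -356.0, 30.1]
eef_rot: [[1.0, -0.001, -0.0], [-0.001, -1.0, 0.0], [-0.0, -0.0, -1.0]]
contact_force: [0.8, -0.4, -0.8]
finger_gap: 34.2
```

Emit:
{"name": "step_arm", "arguments": {"rows": [[[0, 0, 0, 0], [0, 0, 0, 0], [0, 0, 0, 0]]], "hand": 0}}

```text
time_s: 43.43
ee_pos: [495.2, -356.3, 30.6]
eef_rot: [[1.0, -0.001, 0.001], [-0.001, -1.0, -0.0], [0.001, 0.0, -1.0]]
contact_force: [0.7, 0.6, 0.3]
finger_gap: 42.7
```

Emit:
{"name": "step_arm", "arguments": {"rows": [[[0, 0, -20, 0], [0, 0, -35, 0], [0, 0, -40, 0], [0, 0, -40, 0], [0, 0, -40, 0]]]}}

```text
time_s: 43.85
ee_pos: [494.7, -355.9, 207.4]
eef_rot: [[1.0, -0.001, 0.0], [-0.001, -1.0, -0.0], [0.0, 0.0, -1.0]]
contact_force: [1.8, -0.7, -1.0]
finger_gap: 42.7
```

```bash
python3 - <<'E'
from h import *
to(435,320,230,0)
im,c=snap('wrist','w25')
E
```

```text
t 43.9 pos [ 494.7 -355.9  207.4] yaw -0.001 gap 42.7 F [ 1.8 -0.7 -1. ] q6 0.83
tool-shift [ -60.3 -675.8  -22.7] turn(about tool z) -0.001 alt 3.141
```

View pics/w25.png

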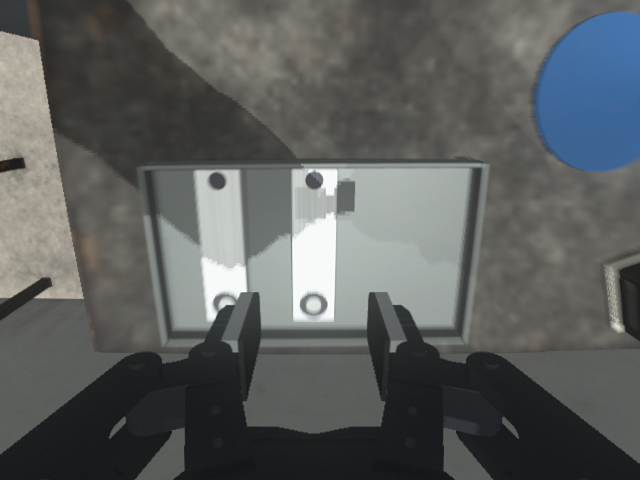

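Emit:
{"name": "step_arm", "arguments": {"rows": [[[-3, -30, -12, 0], [-4, -40, -10, 0], [-4, -40, 0, 0], [-4, -40, 0, 0], [-4, -40, 0, 0]]], "hand": 0.25}}

```text
time_s: 44.32
ee_pos: [475.7, -164.6, 227.6]
eef_rot: [[1.0, -0.002, 0.001], [-0.002, -1.0, -0.0], [0.001, 0.0, -1.0]]
contact_force: [-0.6, 0.3, 0.4]
finger_gap: 53.0
```

Emit:
{"name": "step_arm", "arguments": {"rows": [[[-4, -40, 0, 0], [-4, -40, 0, 0], [-4, -40, 0, 0], [-4, -40, 0, 0], [-4, -40, 0, 0]]]}}

```text
time_s: 44.73
ee_pos: [455.9, 35.7, 227.6]
eef_rot: [[1.0, -0.001, 0.001], [-0.001, -1.0, -0.0], [0.001, 0.0, -1.0]]
contact_force: [1.9, 0.5, 0.0]
finger_gap: 53.0
```

Emit:
{"name": "step_arm", "arguments": {"rows": [[[-4, -40, 0, 0], [-4, -40, 0, 0], [-4, -40, 0, 0], [-4, -40, 0, 0], [-4, -40, 0, 0]]]}}

```text
time_s: 45.15
ee_pos: [436.0, 236.0, 227.7]
eef_rot: [[1.0, -0.001, 0.001], [-0.001, -1.0, 0.0], [0.001, -0.0, -1.0]]
contact_force: [0.6, 0.5, 0.1]
finger_gap: 53.4
```

Emit:
{"name": "step_arm", "arguments": {"rows": [[[0, -40, 0, 0], [0, -40, 0, -0.12], [0, 0, 0, -0.12], [0, 0, 0, -0.12], [0, 0, 0, -0.12]]]}}

```text
time_s: 45.57
ee_pos: [436.3, 314.9, 227.2]
eef_rot: [[0.884, 0.468, 0.0], [0.468, -0.884, 0.0], [0.0, 0.0, -1.0]]
contact_force: [-0.4, -0.8, 0.9]
finger_gap: 53.5
```

Emit:
{"name": "step_arm", "arguments": {"rows": [[[0, 0, 0, -0.12], [0, 0, 0, -0.12], [0, 0, 0, -0.12], [0, 0, 0, -0.12], [0, 0, 0, -0.12]]]}}

```text
time_s: 45.98
ee_pos: [436.6, 314.0, 227.4]
eef_rot: [[0.467, 0.884, 0.0], [0.884, -0.467, 0.0], [0.0, 0.0, -1.0]]
contact_force: [0.1, 0.3, -0.2]
finger_gap: 53.5
```

Emit:
{"name": "step_arm", "arguments": {"rows": [[[0, 0, 0, -0.12], [0, 0, 0, -0.12], [0, 0, 0, -0.12], [0, 0, 0, -0.12], [0, 0, 0, -0.11]]]}}

```text
time_s: 46.4
ee_pos: [436.7, 314.0, 227.4]
eef_rot: [[-0.104, 0.995, 0.0], [0.995, 0.104, 0.0], [0.0, 0.0, -1.0]]
contact_force: [0.3, 0.4, -0.5]
finger_gap: 53.7
```

Emit:
{"name": "step_arm", "arguments": {"rows": [[[0, 0, 0, 0], [0, 0, 0, 0]]]}}

```text
time_s: 46.57
ee_pos: [436.6, 314.0, 227.4]
eef_rot: [[-0.095, 0.996, 0.0], [0.996, 0.095, 0.0], [0.0, 0.0, -1.0]]
contact_force: [-0.0, -0.4, 0.3]
finger_gap: 53.5
```

```bash
python3 - <<'E'
from h import *
to(434.4,332,41,1.67)
im,c=snap('wrist','w26')
E
```

```text
t 46.6 pos [436.6 314.  227.4] yaw 1.666 gap 53.5 F [-0.  -0.4  0.3] q6 0.39
tool-shift [ 18.1  -0.6 186.4] turn(about tool z) -0.004 alt 3.137
```

View pics/w26.png

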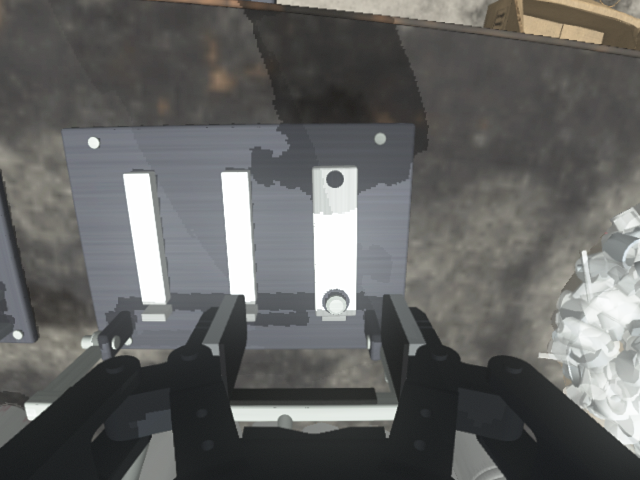

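```bash
python3 - <<'E'
from h import *
c=info('wrist')
def strip(a,b,r):
    q=pt([a,b],36,c)[:,:2]; m=q.mean(0); R=pt([r],45,c)[0,:2]; d=(R-m)/np.linalg.norm(R-m)
    print('width',np.linalg.norm(q[0]-q[1]),'len(115)',np.linalg.norm(R-m),'yaw',np.arctan2(d[1],d[0]),'grip',np.round(m+35*d,1),np.round(R-80*d,1))
strip((313.5,168),(357,168),(335,303))
E
```

```text
width 33.86278082663782 len(115) 111.64134864771606 yaw 0.10414564060647921 grip [435.3 331. ] [431.9 330.6]
```

Emit:
{"name": "step_arm", "arguments": {"rows": [[[8, -1, 30, 0], [9.4, 0, 38, -0.004], [0, 0, 40, 0], [0, 0, 40, 0], [0, 0, 18, 0]]]}}

```text
time_s: 47.03
ee_pos: [431.5, 329.9, 57.0]
eef_rot: [[-0.099, 0.995, -0.004], [0.995, 0.099, -0.003], [-0.002, -0.005, -1.0]]
contact_force: [-0.5, -1.4, -0.5]
finger_gap: 53.8
```

Emit:
{"name": "step_arm", "arguments": {"rows": [[[0, 0, 13, 0], [0, 0, 8, 0], [0, 0, 0, 0], [0, 0, 0, 0], [0, 0, 0, 0]]]}}

```text
time_s: 47.45
ee_pos: [434.7, 331.6, 41.3]
eef_rot: [[-0.101, 0.995, 0.002], [0.995, 0.101, 0.001], [0.001, 0.002, -1.0]]
contact_force: [-0.3, 0.4, 0.0]
finger_gap: 52.9
```

Emit:
{"name": "step_arm", "arguments": {"rows": [[[0, 0, 0, 0], [0, 0, 0, 0], [0, 0, 0, 0]]], "hand": -1}}

```text
time_s: 47.7
ee_pos: [434.7, 331.6, 41.6]
eef_rot: [[-0.102, 0.995, 0.002], [0.995, 0.102, 0.001], [0.001, 0.002, -1.0]]
contact_force: [-1.4, -1.1, 7.4]
finger_gap: 35.1
```

```bash
python3 - <<'E'
from h import *
to(441.7,251.3,41,1.67)
im,c=snap('wrist','w27')
E
```

```text
t 47.7 pos [434.7 331.6  41.6] yaw 1.673 gap 35.1 F [-1.4 -1.1  7.4] q6 0.42
tool-shift [-80.6  -1.2   0.5] turn(about tool z) 0.003 alt -3.139
```

View pics/w27.png

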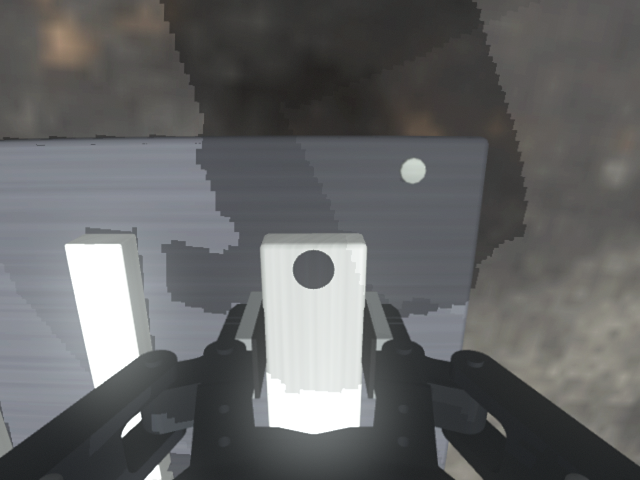

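Emit:
{"name": "step_arm", "arguments": {"rows": [[[0, 0, -20, 0], [0, 0, -35, 0], [0, 0, -35, 0], [-22, -1, 0, 0], [-35, -2, 0, 0]]]}}

```text
time_s: 48.17
ee_pos: [438.8, 276.4, 133.1]
eef_rot: [[-0.105, 0.994, 0.006], [0.994, 0.105, 0.004], [0.003, 0.006, -1.0]]
contact_force: [0.8, -0.7, -2.1]
finger_gap: 34.5
```

Emit:
{"name": "step_arm", "arguments": {"rows": [[[-36, -2, 0, 0], [-36, -2, 0, 0], [-36, -2, 0, 0], [-36, -2, 0, 0], [-36, -2, 0, 0]]]}}

```text
time_s: 48.58
ee_pos: [445.1, 92.5, 130.9]
eef_rot: [[-0.102, 0.995, 0.001], [0.995, 0.102, 0.0], [-0.0, 0.001, -1.0]]
contact_force: [0.2, -0.1, -1.5]
finger_gap: 34.6
```

Emit:
{"name": "step_arm", "arguments": {"rows": [[[-36, -2, 0, 0], [-36, -2, 0, 0], [-36, -2, 0, 0], [-36, -2, 0, 0], [-22, -1, 10, 0]]]}}

```text
time_s: 49.0
ee_pos: [454.5, -75.5, 122.1]
eef_rot: [[-0.1, 0.995, 0.004], [0.995, 0.1, -0.002], [-0.003, 0.004, -1.0]]
contact_force: [0.7, -0.0, -2.1]
finger_gap: 34.5
```

Emit:
{"name": "step_arm", "arguments": {"rows": [[[0, 0, 10, 0], [0, 0, 0, 0], [0, 0, 0, 0]]]}}

```text
time_s: 49.25
ee_pos: [452.7, -71.9, 110.3]
eef_rot: [[-0.101, 0.995, -0.001], [0.995, 0.101, 0.0], [0.001, -0.001, -1.0]]
contact_force: [0.4, 0.2, -1.4]
finger_gap: 34.1
```

```bash
python3 - <<'E'
from h import *
to(454,-71.3,46,1.669)
im,c=snap('wrist','w28')
E
```

```text
t 49.2 pos [452.7 -71.9 110.3] yaw 1.672 gap 34.1 F [ 0.4  0.2 -1.4] q6 -0.42
tool-shift [ 0.4  1.4 64.3] turn(about tool z) 0.003 alt -3.138
```

View pics/w28.png

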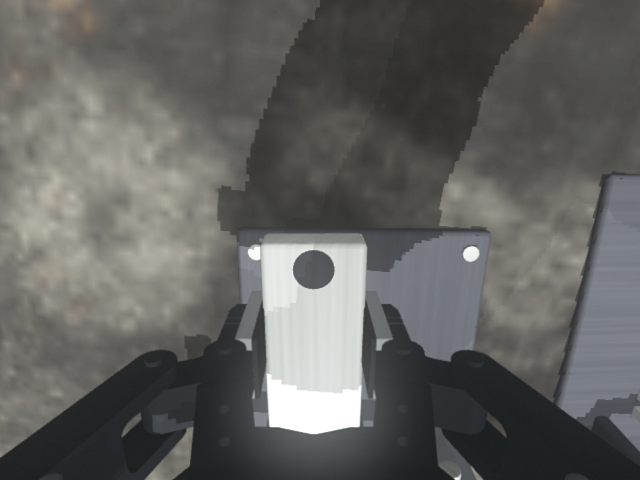

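Emit:
{"name": "step_arm", "arguments": {"rows": [[[0.4, 0, 25, 0], [0, 0, 22, 0], [0, 0, 12, 0], [0, 0, 4, 0], [0, 0, 0, 0]]]}}

```text
time_s: 49.72
ee_pos: [452.8, -70.7, 47.1]
eef_rot: [[-0.103, 0.995, -0.001], [0.995, 0.103, 0.0], [0.0, -0.001, -1.0]]
contact_force: [-0.0, -0.2, -2.1]
finger_gap: 34.8
```

Emit:
{"name": "step_arm", "arguments": {"rows": [[[0, 0, 0, 0.003], [0, 0, 0, 0]]]}}

```text
time_s: 49.88
ee_pos: [454.0, -71.5, 48.3]
eef_rot: [[-0.099, 0.995, 0.002], [0.995, 0.099, -0.001], [-0.001, 0.002, -1.0]]
contact_force: [-0.1, 0.3, -1.5]
finger_gap: 34.8
```

```bash
python3 - <<'E'
from h import *
to(529.1-28*.995,-63.8-28*.098,44,1.669)
E
```

```text
t 49.9 pos [454.  -71.5  48.3] yaw 1.670 gap 34.8 F [-0.1  0.3 -1.5] q6 -0.42
tool-shift [ 0.3 47.5  4.3] turn(about tool z) 0.001 alt -3.140
```

Emit:
{"name": "step_arm", "arguments": {"rows": [[[0.3, 0, 4, 0], [0, 12, 0, 0], [0, 12, 0, 0], [0, 10, 0, 0], [0, 0, 0, 0]]]}}

```text
time_s: 50.3
ee_pos: [489.4, -68.2, 43.9]
eef_rot: [[-0.099, 0.995, 0.003], [0.995, 0.099, -0.001], [-0.001, 0.003, -1.0]]
contact_force: [0.4, -0.3, -1.5]
finger_gap: 34.8
```

Emit:
{"name": "step_arm", "arguments": {"rows": [[[0, 6, 0, 0], [0, 5, 0, 0], [0, 3, 0, 0], [0, 1, 0, 0], [0, 0, 0, 0]]]}}

```text
time_s: 50.72
ee_pos: [501.3, -66.5, 43.5]
eef_rot: [[-0.099, 0.995, -0.001], [0.995, 0.099, -0.0], [-0.0, -0.001, -1.0]]
contact_force: [-2.4, -0.3, 6.1]
finger_gap: 35.2
```

```bash
python3 - <<'E'
from h import *
to(529.1-28*.995,-63.8-28*.098,44,1.669)
E
```

```text
t 50.7 pos [501.3 -66.5  43.5] yaw 1.670 gap 35.2 F [-2.4 -0.3  6.1] q6 -0.38
tool-shift [-0.  -0.  -0.5] turn(about tool z) 0.001 alt -3.141
```

Emit:
{"name": "step_arm", "arguments": {"rows": [[[0, 2, -0.3, 0], [0, 1, 0, 0], [0, 0, 0, 0]]]}}

```text
time_s: 50.97
ee_pos: [501.4, -66.4, 43.5]
eef_rot: [[-0.098, 0.995, -0.006], [0.995, 0.098, -0.001], [-0.001, -0.006, -1.0]]
contact_force: [-13.1, -4.3, 13.4]
finger_gap: 34.8
```

Emit:
{"name": "step_arm", "arguments": {"rows": [[[0, 0, 0, 0], [0, 0, 0, 0]]], "hand": 0.25}}

```text
time_s: 51.13
ee_pos: [504.6, -66.2, 43.7]
eef_rot: [[-0.099, 0.995, 0.0], [0.995, 0.099, 0.0], [0.0, 0.0, -1.0]]
contact_force: [0.4, 0.3, -0.5]
finger_gap: 53.0
```

Emit:
{"name": "step_arm", "arguments": {"rows": [[[0, -3, -15, 0], [0, 0, -35, 0], [0, 0, -40, 0], [0, 0, -40, 0], [0, 0, -40, 0]]]}}

```text
time_s: 51.55
ee_pos: [501.6, -66.3, 215.5]
eef_rot: [[-0.099, 0.995, 0.001], [0.995, 0.099, 0.0], [0.0, 0.001, -1.0]]
contact_force: [1.7, -0.8, -0.2]
finger_gap: 53.7
```

Emit:
{"name": "step_arm", "arguments": {"rows": [[[-10, 5, -25, 0], [-25, 15, 0, 0], [-25, 15, 0, 0], [-20, 13, 0, 0], [-7, 4, 0, 0]]], "hand": 0}}

```text
time_s: 51.97
ee_pos: [564.1, -150.4, 238.5]
eef_rot: [[-0.098, 0.995, 0.002], [0.995, 0.098, -0.001], [-0.001, 0.002, -1.0]]
contact_force: [-1.0, 0.2, -0.4]
finger_gap: 42.6
```

Emit:
{"name": "step_arm", "arguments": {"rows": [[[0, 0, 0, 0], [0, 0, 0, 0]]]}}

```text
time_s: 52.13
ee_pos: [561.7, -147.6, 238.1]
eef_rot: [[-0.099, 0.995, -0.001], [0.995, 0.099, 0.001], [0.001, -0.001, -1.0]]
contact_force: [-1.1, -0.2, -0.6]
finger_gap: 42.8
```

```bash
python3 - <<'E'
from h import *
to(561.5,-147.3,186,1.669)
snap('wrist','w29')
E
```

```text
t 52.1 pos [ 561.7 -147.6  238.1] yaw 1.670 gap 42.8 F [-1.1 -0.2 -0.6] q6 -0.48
tool-shift [ 0.2 -0.2 52.1] turn(about tool z) 0.001 alt -3.141
```

View pics/w29.png

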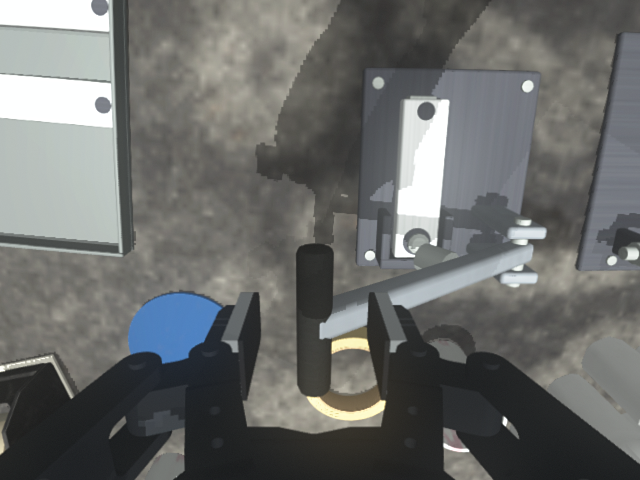

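Emit:
{"name": "step_arm", "arguments": {"rows": [[[0.7, 0, 25, 0], [0, 0, 20, 0], [0, 0, 7, 0], [0, 0, 0, 0], [0, 0, 0, 0]]]}}

```text
time_s: 52.6
ee_pos: [561.9, -146.5, 187.1]
eef_rot: [[-0.1, 0.995, -0.0], [0.995, 0.1, 0.0], [0.0, -0.0, -1.0]]
contact_force: [-1.2, -0.9, 0.7]
finger_gap: 42.7
```

Emit:
{"name": "step_arm", "arguments": {"rows": [[[0, 0, 0, 0], [0, 0, 0, 0], [0, 0, 0, 0]]], "hand": -1}}

```text
time_s: 52.85
ee_pos: [562.8, -147.4, 187.7]
eef_rot: [[-0.099, 0.995, 0.002], [0.995, 0.099, -0.001], [-0.001, 0.002, -1.0]]
contact_force: [0.1, -0.6, 2.9]
finger_gap: 15.8
```

Emit:
{"name": "step_arm", "arguments": {"rows": [[[-5, 0, 8, 0], [-5, 0, 8.2, 0], [-4.2, 0, 8.5, 0], [-4, 0, 8.7, 0], [-3.3, 0, 8.9, 0]]]}}

```text
time_s: 53.27
ee_pos: [564.7, -168.8, 143.7]
eef_rot: [[-0.099, 0.995, 0.001], [0.995, 0.099, 0.0], [0.0, 0.001, -1.0]]
contact_force: [1.0, 2.6, 4.7]
finger_gap: 15.7
```

Emit:
{"name": "step_arm", "arguments": {"rows": [[[-3.2, 0, 8.9, 0], [-2.4, 0, 9.2, 0], [-2.3, 0, 9.2, 0], [-1.5, 0, 9.4, 0], [-1.3, 0, 9.4, 0]]]}}

```text
time_s: 53.68
ee_pos: [565.7, -179.2, 97.4]
eef_rot: [[-0.099, 0.995, 0.001], [0.995, 0.099, 0.0], [0.0, 0.001, -1.0]]
contact_force: [1.1, 6.8, 10.2]
finger_gap: 15.6
```

Emit:
{"name": "step_arm", "arguments": {"rows": [[[-0.7, 0, 9.5, 0], [-0.2, 0, 9.5, 0], [0, 0, 3, 0], [0, 0, 3, 0], [0, 0, 0, 0]]]}}

```text
time_s: 54.1
ee_pos: [565.9, -180.4, 74.9]
eef_rot: [[-0.099, 0.995, 0.002], [0.995, 0.099, -0.001], [-0.001, 0.001, -1.0]]
contact_force: [-6.4, 5.5, 29.4]
finger_gap: 16.4
```

Emit:
{"name": "step_arm", "arguments": {"rows": [[[0, 0, 1.5, 0], [0, 0, 0, 0], [0, 0, 0, 0]]]}}

```text
time_s: 54.35
ee_pos: [566.0, -180.4, 74.5]
eef_rot: [[-0.099, 0.995, 0.002], [0.995, 0.099, -0.001], [-0.002, 0.002, -1.0]]
contact_force: [-9.7, 7.0, 40.9]
finger_gap: 16.1
```

Emit:
{"name": "step_arm", "arguments": {"rows": [[[0, 0, -4, 0], [0, 0, -6, 0], [0.7, 0, -9.5, 0], [1.3, 0, -9.4, 0], [1.5, 0, -9.4, 0]]]}}

```text
time_s: 54.77
ee_pos: [565.5, -177.4, 110.3]
eef_rot: [[-0.099, 0.995, 0.001], [0.995, 0.099, -0.002], [-0.002, 0.0, -1.0]]
contact_force: [5.4, -0.5, -2.2]
finger_gap: 16.1
```

Emit:
{"name": "step_arm", "arguments": {"rows": [[[2.3, 0, -9.2, 0], [2.4, 0, -9.2, 0], [3.2, 0, -8.9, 0], [3.3, 0, -8.9, 0], [4, 0, -8.7, 0]]]}}

```text
time_s: 55.18
ee_pos: [564.3, -163.7, 156.3]
eef_rot: [[-0.098, 0.995, 0.002], [0.995, 0.098, -0.005], [-0.005, 0.001, -1.0]]
contact_force: [2.6, -9.8, 3.3]
finger_gap: 15.8
```

Emit:
{"name": "step_arm", "arguments": {"rows": [[[4.2, 0, -8.5, 0], [5, 0, -8.2, 0], [5, 0, -8, 0], [0, 0, 0, 0], [0, 0, 0, 0]]]}}

```text
time_s: 55.6
ee_pos: [563.1, -150.6, 181.8]
eef_rot: [[-0.097, 0.995, 0.003], [0.995, 0.097, -0.008], [-0.008, 0.002, -1.0]]
contact_force: [1.9, -13.7, 8.0]
finger_gap: 15.9
```

Emit:
{"name": "step_arm", "arguments": {"rows": [[[0, 0, 0, 0], [0, 0, 0, 0], [0, 0, 0, 0]]], "hand": 0}}

```text
time_s: 55.85
ee_pos: [561.2, -147.0, 179.1]
eef_rot: [[-0.099, 0.995, -0.002], [0.995, 0.099, 0.001], [0.001, -0.002, -1.0]]
contact_force: [-0.5, 0.4, 0.2]
finger_gap: 42.9
```

Emit:
{"name": "step_arm", "arguments": {"rows": [[[0, 0, -15, 0], [0, 0, -20, 0], [0, 0, -10, 0], [0, 0, 0, 0], [0, 0, 0, 0]]]}}

```text
time_s: 56.27
ee_pos: [562.1, -147.2, 224.3]
eef_rot: [[-0.099, 0.995, 0.0], [0.995, 0.099, 0.0], [0.0, 0.0, -1.0]]
contact_force: [-0.2, 0.5, 0.1]
finger_gap: 42.6
```

```bash
python3 - <<'E'
from h import *
to(502,-66.7,46,1.669)
im,c=snap('wrist','w30')
E
```

```text
t 56.3 pos [ 562.1 -147.2  224.3] yaw 1.670 gap 42.6 F [-0.2  0.5  0.1] q6 -0.48
tool-shift [ 86.1 -51.9 178.3] turn(about tool z) 0.001 alt -3.140
```

View pics/w30.png

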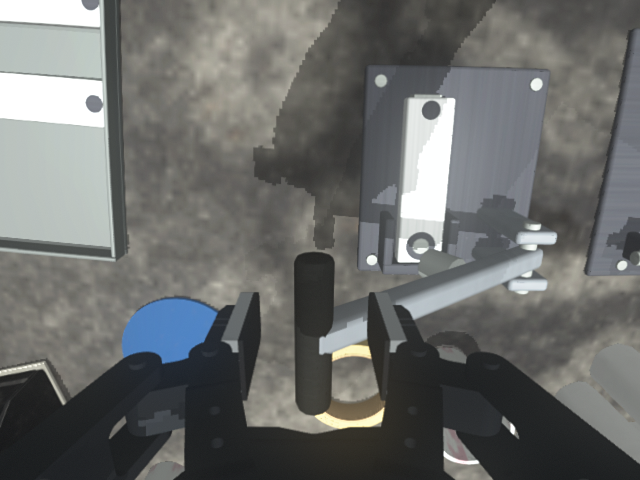

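The third rivet is home too, centred in its ring at (421,243). Now I'll take this strip to the tray.

Emit:
{"name": "step_arm", "arguments": {"rows": [[[21, -13, 0, 0], [25, -15, 0, 0], [25, -15, 0, 0], [15, -9, 0, 0], [0, 0, 30, 0]]], "hand": 0.25}}

```text
time_s: 56.73
ee_pos: [501.8, -65.0, 197.2]
eef_rot: [[-0.101, 0.995, 0.004], [0.995, 0.101, -0.001], [-0.001, 0.004, -1.0]]
contact_force: [2.9, -0.1, 0.7]
finger_gap: 53.4
```

Emit:
{"name": "step_arm", "arguments": {"rows": [[[0, 0, 40, 0], [0, 0, 40, 0], [0, 0, 30, 0], [0, 0, 20, 0], [0, 0, 0, 0]]]}}

```text
time_s: 57.15
ee_pos: [497.9, -65.8, 59.8]
eef_rot: [[-0.099, 0.995, -0.008], [0.995, 0.099, 0.002], [0.003, -0.008, -1.0]]
contact_force: [-0.9, -0.0, -0.1]
finger_gap: 53.2
```

Emit:
{"name": "step_arm", "arguments": {"rows": [[[0, 0, 11, 0], [0, 0, 7, 0], [0, 0, 0, 0], [0, 0, 0, 0]]]}}

```text
time_s: 57.48
ee_pos: [501.9, -67.0, 46.9]
eef_rot: [[-0.099, 0.995, -0.0], [0.995, 0.099, 0.0], [0.0, -0.0, -1.0]]
contact_force: [-0.7, -0.2, -0.4]
finger_gap: 53.1
```

Emit:
{"name": "step_arm", "arguments": {"rows": [[[0, 0, 0, 0], [0, 0, 0, 0], [0, 0, 0, 0]]], "hand": -1}}

```text
time_s: 57.73
ee_pos: [502.5, -67.1, 47.6]
eef_rot: [[-0.099, 0.995, 0.001], [0.995, 0.099, -0.0], [-0.001, 0.001, -1.0]]
contact_force: [-1.6, 0.5, 5.8]
finger_gap: 34.6
```

Emit:
{"name": "step_arm", "arguments": {"rows": [[[0, -4, -2, 0], [0, -15, -2, 0], [0, -25, 0, 0], [0, -25, -10, 0], [0, -15, -30, 0]]]}}

```text
time_s: 58.15
ee_pos: [413.0, -74.1, 88.3]
eef_rot: [[-0.099, 0.995, -0.008], [0.995, 0.099, 0.002], [0.003, -0.007, -1.0]]
contact_force: [-0.7, -0.0, -1.5]
finger_gap: 34.9
```

Emit:
{"name": "step_arm", "arguments": {"rows": [[[0, 0, -40, 0], [0, 0, -40, 0], [-20, 0, -40, 0], [-35, 15, -20, 0], [-35, 20, 0, 0]]]}}

```text
time_s: 58.57
ee_pos: [462.7, -160.3, 232.8]
eef_rot: [[-0.101, 0.995, 0.007], [0.995, 0.101, -0.004], [-0.004, 0.007, -1.0]]
contact_force: [1.5, -0.1, -1.1]
finger_gap: 34.7
```

Emit:
{"name": "step_arm", "arguments": {"rows": [[[-35, 20, -8, 0], [-35, 20, -8, 0], [-30, 20, 0, 0], [0, 0, 0, 0.12], [0, 0, 0, 0.12]]]}}

```text
time_s: 58.98
ee_pos: [531.3, -254.2, 242.5]
eef_rot: [[0.147, 0.989, -0.001], [0.989, -0.147, 0.0], [0.0, -0.001, -1.0]]
contact_force: [-0.5, -0.1, -1.5]
finger_gap: 34.7
```

Emit:
{"name": "step_arm", "arguments": {"rows": [[[0, 0, 0, 0.12], [0, 0, 0, 0.12], [0, 0, 0, 0.12], [0, 0, 0, 0.12], [0, 0, 0, 0.12]]]}}

```text
time_s: 59.4
ee_pos: [530.5, -252.4, 243.4]
eef_rot: [[0.679, 0.734, -0.0], [0.734, -0.679, 0.0], [-0.0, -0.0, -1.0]]
contact_force: [-0.6, 0.3, -2.1]
finger_gap: 34.6
```

Emit:
{"name": "step_arm", "arguments": {"rows": [[[0, 0, 0, 0.12], [0, 0, 0, 0.12], [0, 0, 0, 0.12], [0, 0, 0, 0.12], [0, 0, 0, 0.12]]]}}

```text
time_s: 59.82
ee_pos: [530.5, -252.3, 243.4]
eef_rot: [[0.975, 0.222, -0.0], [0.222, -0.975, 0.0], [-0.0, -0.0, -1.0]]
contact_force: [-0.3, 0.4, -0.9]
finger_gap: 34.8
```

Emit:
{"name": "step_arm", "arguments": {"rows": [[[0, 0, 0, 0.12], [0, 0, 0, 0.11], [0, 0, 0, 0], [0, 0, 0, 0]]]}}

```text
time_s: 60.15
ee_pos: [530.6, -252.4, 243.3]
eef_rot: [[1.0, 0.003, -0.0], [0.003, -1.0, 0.0], [-0.0, -0.0, -1.0]]
contact_force: [0.1, 0.4, -1.9]
finger_gap: 34.4
```

```bash
python3 - <<'E'
from h import *
to(570,-356,30,0)
im,c=snap('wrist','w31')
E
```

```text
t 60.1 pos [ 530.6 -252.4  243.3] yaw 0.003 gap 34.4 F [ 0.1  0.4 -1.9] q6 1.00
tool-shift [ 39.  103.8 213.3] turn(about tool z) 0.003 alt -3.138
```

View pics/w31.png

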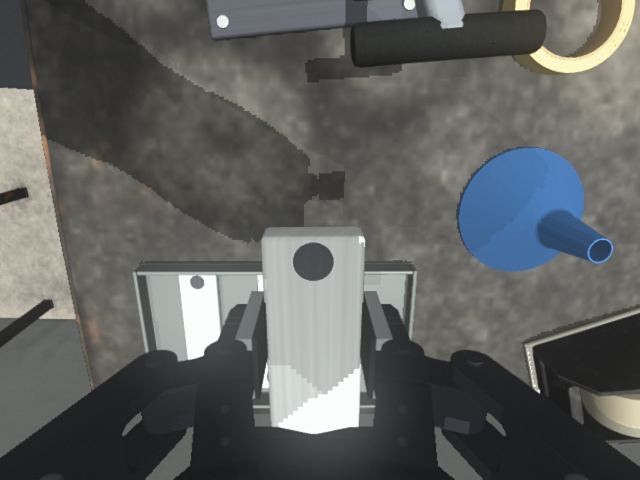

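```bash
python3 - <<'E'
from h import *
c=info('wrist')
print(np.round(pt([(134,263),(416,264)],24,c),1))
E
```

```text
[[ 365.1 -308.8   24. ]
 [ 624.8 -308.6   24. ]]
```

Emit:
{"name": "step_arm", "arguments": {"rows": [[[13, 34.5, 20, 0], [13, 34.5, 20, 0], [13, 34.5, 15, 0.003], [0, 0, 35, 0], [0, 0, 35, 0]]]}}

```text
time_s: 60.62
ee_pos: [570.9, -358.4, 118.0]
eef_rot: [[1.0, -0.002, 0.003], [-0.002, -1.0, -0.002], [0.003, 0.002, -1.0]]
contact_force: [-0.3, 1.1, -2.4]
finger_gap: 34.5
```

Emit:
{"name": "step_arm", "arguments": {"rows": [[[0, 0, 35, 0], [0, 0, 20, 0], [0, 0, 11, 0], [0, 0, 0, 0], [0, 0, 0, 0]]]}}

```text
time_s: 61.03
ee_pos: [570.0, -355.7, 53.1]
eef_rot: [[1.0, -0.002, 0.0], [-0.002, -1.0, -0.0], [0.0, 0.0, -1.0]]
contact_force: [0.0, -0.2, -0.5]
finger_gap: 34.6
```

```bash
python3 - <<'E'
from h import *
to(570,-356,30,0)
im,c=snap('wrist','w32')
E
```

```text
t 61.0 pos [ 570.  -355.7   53.1] yaw -0.002 gap 34.6 F [ 0.  -0.2 -0.5] q6 0.91
tool-shift [-0.1  0.3 23.1] turn(about tool z) -0.002 alt 3.140
```

View pics/w32.png

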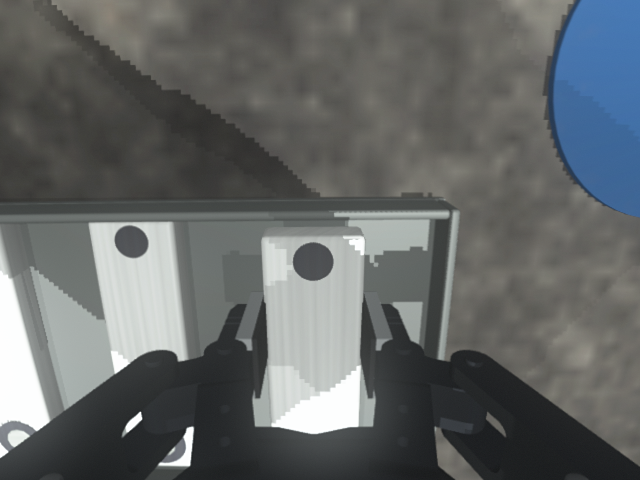

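Emit:
{"name": "step_arm", "arguments": {"rows": [[[0, 0, 12, 0], [0, 0, 8, 0], [0, 0, 3, 0], [0, 0, 0, 0], [0, 0, 0, 0]]]}}

```text
time_s: 61.5
ee_pos: [569.7, -355.5, 29.4]
eef_rot: [[1.0, -0.003, -0.0], [-0.003, -1.0, 0.0], [-0.0, -0.0, -1.0]]
contact_force: [-0.3, 0.4, -1.4]
finger_gap: 34.5
```

Emit:
{"name": "step_arm", "arguments": {"rows": [[[0, 0, 0, 0], [0, 0, 0, 0], [0, 0, 0, 0]]], "hand": 0}}

```text
time_s: 61.75
ee_pos: [570.0, -355.7, 29.8]
eef_rot: [[1.0, -0.003, 0.0], [-0.003, -1.0, -0.0], [0.0, 0.0, -1.0]]
contact_force: [1.0, -1.4, 0.0]
finger_gap: 43.1
```

Emit:
{"name": "step_arm", "arguments": {"rows": [[[0, 0, -20, 0], [0, 0, -35, 0], [0, 0, -40, 0], [0, 0, -40, 0], [0, 0, -40, 0]]]}}

```text
time_s: 62.17
ee_pos: [569.5, -355.3, 206.5]
eef_rot: [[1.0, -0.003, 0.0], [-0.003, -1.0, -0.0], [0.0, 0.0, -1.0]]
contact_force: [1.5, -0.6, -0.4]
finger_gap: 42.8
```

```bash
python3 - <<'E'
from h import *
to(570,264,290,0.104)
im,c=snap('wrist','w33')
E
```

```text
t 62.2 pos [ 569.5 -355.3  206.5] yaw -0.003 gap 42.8 F [ 1.5 -0.6 -0.4] q6 0.91
tool-shift [  -1.4 -619.3  -83.5] turn(about tool z) -0.107 alt 3.035
```

View pics/w33.png

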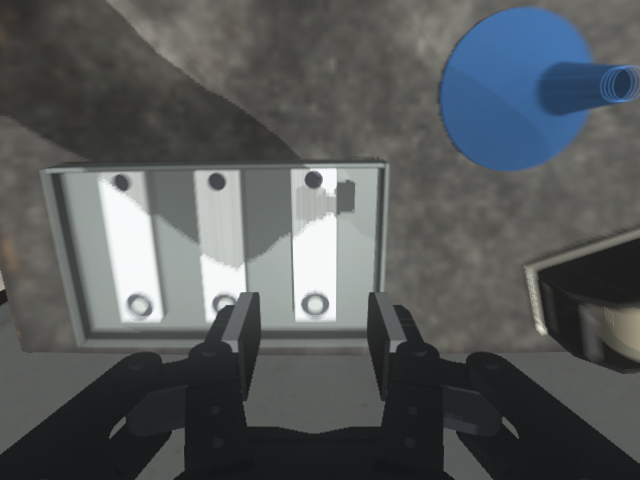

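Emit:
{"name": "step_arm", "arguments": {"rows": [[[0, -10, -35, 0], [0, -20, -30, 0], [0, -36, -15, 0], [0, -40, 0, 0], [0, -40, 0, 0]]], "hand": -0.05}}

```text
time_s: 62.63
ee_pos: [570.6, -208.8, 285.7]
eef_rot: [[1.0, -0.004, 0.003], [-0.004, -1.0, -0.001], [0.003, 0.001, -1.0]]
contact_force: [0.1, 0.2, 0.3]
finger_gap: 40.6
```

Emit:
{"name": "step_arm", "arguments": {"rows": [[[0, -40, 0, 0], [0, -40, 0, 0], [0, -40, 0, 0], [0, -40, 0, 0], [0, -40, 0, 0]]]}}

```text
time_s: 63.05
ee_pos: [570.5, -7.7, 284.6]
eef_rot: [[1.0, -0.003, 0.001], [-0.003, -1.0, -0.0], [0.001, 0.0, -1.0]]
contact_force: [0.1, -0.7, -0.2]
finger_gap: 40.3
```

Emit:
{"name": "step_arm", "arguments": {"rows": [[[0, -40, 0, 0], [0, -40, 0, 0], [0, -40, 0, 0], [0, -40, 0, 0], [0, -40, 0, 0]]]}}

```text
time_s: 63.47
ee_pos: [571.1, 192.5, 284.6]
eef_rot: [[1.0, -0.003, 0.001], [-0.003, -1.0, 0.0], [0.001, -0.0, -1.0]]
contact_force: [1.1, -0.4, 0.7]
finger_gap: 40.4
```

Emit:
{"name": "step_arm", "arguments": {"rows": [[[0, -40, 0, 0], [0, -34, 0, -0.107], [0, 0, 0, 0], [0, 0, 0, 0], [0, 0, 0, 0]]]}}

```text
time_s: 63.88
ee_pos: [571.5, 264.2, 284.2]
eef_rot: [[0.995, 0.103, -0.0], [0.103, -0.995, -0.0], [-0.0, 0.0, -1.0]]
contact_force: [0.4, -0.3, -0.7]
finger_gap: 40.3
```

```bash
python3 - <<'E'
from h import *
to(577.5,265,198,0.104)
im,c=snap('wrist','w34')
E
```

```text
t 63.9 pos [571.5 264.2 284.2] yaw 0.104 gap 40.3 F [ 0.4 -0.3 -0.7] q6 1.78
tool-shift [ 6.  -0.2 86.2] turn(about tool z) -0.000 alt 3.141
```

View pics/w34.png

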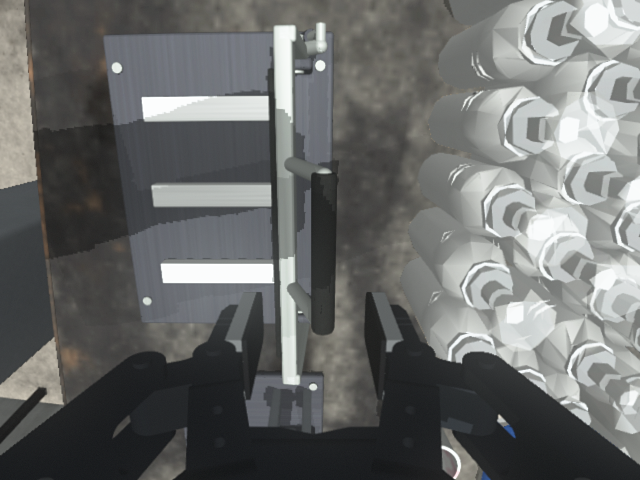

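```bash
python3 - <<'E'
from h import *
c=info('wrist')
q=pt([(324,175),(322,325)],192,c);print(np.round(q,1),np.round(q.mean(0),1))
E
```

```text
[[572.7 308.1 192. ]
 [581.4 218.5 192. ]] [577.1 263.3 192. ]
```

Emit:
{"name": "step_arm", "arguments": {"rows": [[[5.5, 0, 30, 0], [0, 0, 30, 0], [0, 0, 18, 0], [0, 0, 8, 0], [0, 0, 0, 0]]]}}

```text
time_s: 64.35
ee_pos: [576.4, 263.4, 196.8]
eef_rot: [[0.995, 0.102, -0.003], [0.102, -0.995, -0.001], [-0.003, 0.001, -1.0]]
contact_force: [-0.7, -0.8, -0.5]
finger_gap: 40.2
```

Emit:
{"name": "step_arm", "arguments": {"rows": [[[0, 0, 0, 0], [0, 0, 0, 0], [0, 0, 0, 0]]], "hand": -1}}

```text
time_s: 64.6
ee_pos: [576.9, 264.7, 200.3]
eef_rot: [[0.995, 0.103, 0.0], [0.103, -0.995, 0.0], [0.0, -0.0, -1.0]]
contact_force: [-6.1, -1.8, 3.5]
finger_gap: 11.8
```

```bash
python3 - <<'E'
from h import *
to(577.5,265,198,0.104)
im,c=snap('wrist','w35')
E
```

```text
t 64.6 pos [576.9 264.7 200.3] yaw 0.104 gap 11.8 F [-6.1 -1.8  3.5] q6 1.78
tool-shift [ 0.7 -0.2  2.3] turn(about tool z) -0.000 alt 3.141
```

View pics/w35.png

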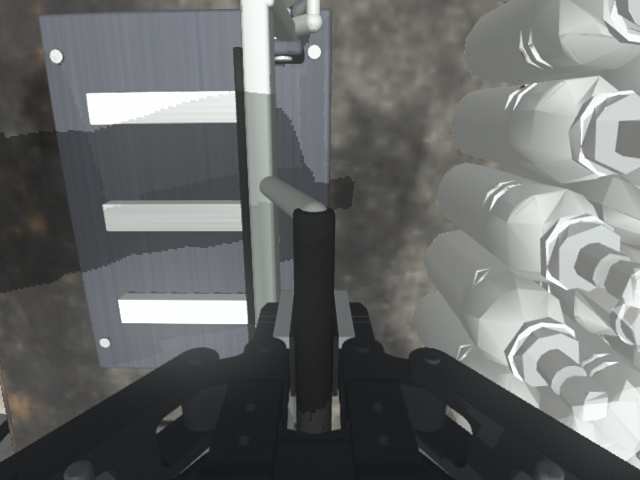

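Gripped on the bar. Now the reverse arc.

Emit:
{"name": "step_arm", "arguments": {"rows": [[[-14.8, 0, -1.2, 0], [-14.8, 0, 0.2, 0], [-14.7, 0, 1.8, 0], [-14.4, 0, 3.1, 0], [-14, 0, 4.6, 0]]]}}

```text
time_s: 65.07
ee_pos: [508.0, 257.7, 193.4]
eef_rot: [[0.995, 0.103, 0.009], [0.103, -0.995, 0.001], [0.01, -0.0, -1.0]]
contact_force: [9.8, -1.3, -11.5]
finger_gap: 12.1
```

Emit:
{"name": "step_arm", "arguments": {"rows": [[[-13.7, 0, 6, 0], [-12.8, 0, 7.4, 0], [-12.1, 0, 8.5, 0], [-11.1, 0, 9.7, 0], [-10.2, 0, 10.8, 0]]]}}

```text
time_s: 65.48
ee_pos: [446.9, 251.5, 149.5]
eef_rot: [[0.995, 0.103, 0.006], [0.103, -0.995, 0.001], [0.006, -0.0, -1.0]]
contact_force: [3.7, -1.0, 0.6]
finger_gap: 12.0
```

Emit:
{"name": "step_arm", "arguments": {"rows": [[[-8.9, 0, 11.7, 0], [-7.7, 0, 12.6, 0], [-6.6, 0, 13.3, 0], [-5.1, 0, 13.9, 0], [-3.7, 0, 14.3, 0]]]}}

```text
time_s: 65.9
ee_pos: [413.9, 248.0, 82.5]
eef_rot: [[0.995, 0.104, 0.002], [0.104, -0.995, 0.0], [0.002, -0.0, -1.0]]
contact_force: [-0.3, -1.6, -0.1]
finger_gap: 11.9
```

Emit:
{"name": "step_arm", "arguments": {"rows": [[[0, 0, 3, 0], [0, 0, 0, 0]]]}}

```text
time_s: 66.07
ee_pos: [412.9, 247.8, 78.6]
eef_rot: [[0.995, 0.104, -0.001], [0.104, -0.995, -0.0], [-0.001, 0.0, -1.0]]
contact_force: [-2.8, -0.1, -6.2]
finger_gap: 11.9
```

Emit:
{"name": "step_arm", "arguments": {"rows": [[[0, 0, 0, 0], [0, 0, 0, 0], [0, 0, 0, 0]]], "hand": -0.15}}

```text
time_s: 66.32
ee_pos: [414.7, 248.4, 79.8]
eef_rot: [[0.995, 0.104, 0.002], [0.104, -0.995, 0.001], [0.002, -0.001, -1.0]]
contact_force: [0.7, 0.0, 0.3]
finger_gap: 36.1
```

```bash
python3 - <<'E'
from h import *
to(413,248.5,80,0.104)
im,c=snap('wrist','w36')
E
```

```text
t 66.3 pos [414.7 248.4  79.8] yaw 0.104 gap 36.1 F [0.7 0.  0.3] q6 1.86
tool-shift [-1.7 -0.3 -0.2] turn(about tool z) -0.000 alt 3.142
```

View pics/w36.png

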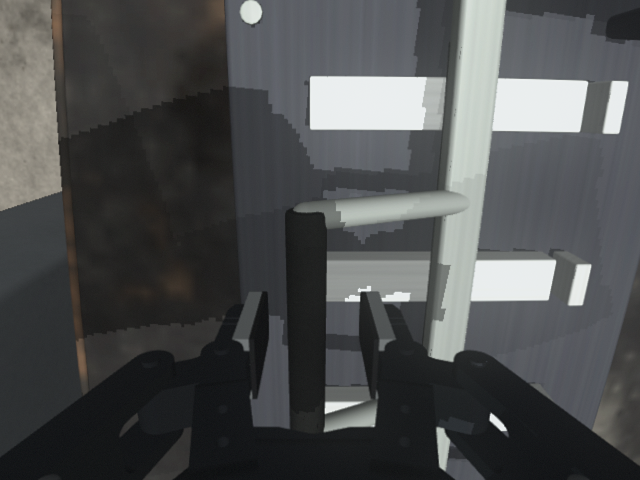

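Clamp is down and the bar is free between the open fingers. I'll rise clear and check everything.

Emit:
{"name": "step_arm", "arguments": {"rows": [[[0, 0, -15, 0], [0, 0, -30, 0], [0, 0, -40, 0], [0, 0, -40, 0], [0, 0, -40, 0]]]}}

```text
time_s: 66.78
ee_pos: [413.3, 247.8, 246.2]
eef_rot: [[0.995, 0.104, 0.001], [0.104, -0.995, 0.0], [0.001, -0.0, -1.0]]
contact_force: [1.8, 0.4, -0.6]
finger_gap: 36.0
```

Emit:
{"name": "step_arm", "arguments": {"rows": [[[0, -20, -30, 0], [0, -40, 0, 0], [0, -20, 0, 0], [0, 0, 0, 0], [0, 0, 0, 0]]]}}

```text
time_s: 67.2
ee_pos: [405.0, 328.3, 274.1]
eef_rot: [[0.994, 0.106, 0.001], [0.106, -0.994, 0.0], [0.001, -0.0, -1.0]]
contact_force: [-1.5, -0.7, 0.5]
finger_gap: 36.4
```

```bash
python3 - <<'E'
from h import *
to(413,248.5,80,0.104)
for n in ['wrist','top','scene']: snap(n,n+'_end')
a=cv2.imread('pics/top_end.png')[180:340,180:500]; cv2.imwrite('pics/te.png',cv2.resize(a,None,fx=2.5,fy=2.5,interpolation=2))
E
```

```text
t 67.2 pos [405.  328.3 274.1] yaw 0.106 gap 36.4 F [-1.5 -0.7  0.5] q6 2.01
tool-shift [ -0.6  80.2 194.1] turn(about tool z) 0.002 alt -3.140
```

View pics/wrist_end.png

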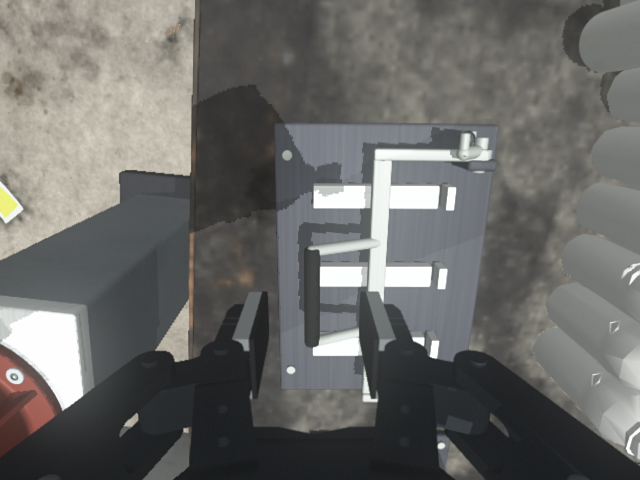

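View pics/te.png

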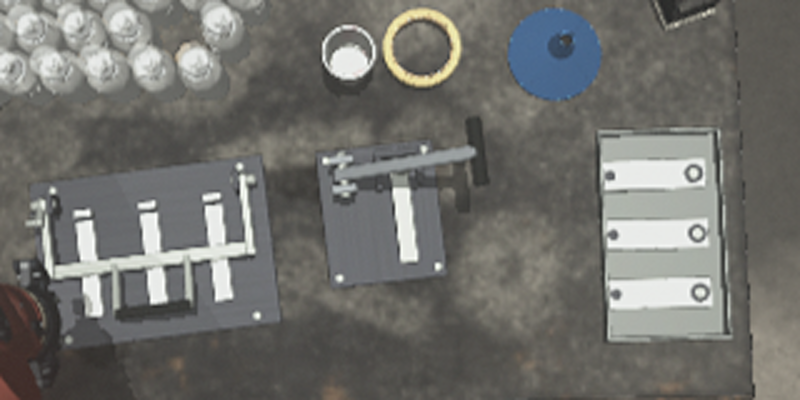

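View pics/scene_end.png

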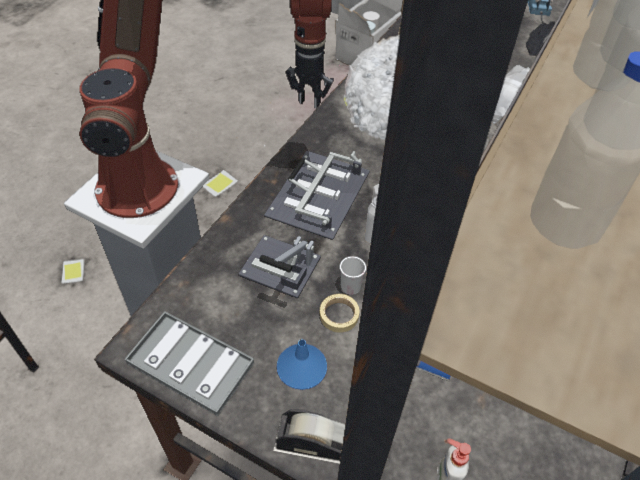

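```bash
python3 - <<'E'
from h import *
c=info('wrist')
for z in (71,75,90,110): print(z,np.round(pt([(312,253),(312,343)],z,c),1).tolist())
robot.job_done()
E
```

```text
71 [[407.8, 287.0, 71.0], [416.9, 198.3, 71.0]]
75 [[407.7, 288.4, 75.0], [416.6, 200.9, 75.0]]
90 [[407.2, 293.8, 90.0], [415.7, 210.4, 90.0]]
110 [[406.6, 301.0, 110.0], [414.5, 223.2, 110.0]]
the job is handed in; nothing more can be done
```

The job is finished and handed in at about 67 s of the 210 s allowed; no verdict was reported. I lifted the clamp until it stayed open, and pressed all three rivets home with the lever. The strips now lie in the tray, and the empty clamp is shut again.

**Last checks:**
- **Rivets and strips:** In the final pictures all three strips lie flat, side by side, in the tray. The rivet heads look seated, and the lever reached its stop each time. Each rivet was judged home by eye and by the force at the stop, not by reading the joint.
- **Press and clamp:** The lever is up and the clamp frame is down. The bar's length in the image fits its shut height of about 71–75 mm (88–89 mm between the marked points, shrinking if a greater height is assumed). That is a rough check, because its x came out about 2–3 mm nearer the robot than before.
- **Bystanders and contact:** The cup, tape and funnel look to be where they were at the start, and the gripper is clear of everything.

**What did not go exactly as planned:**
- **Lever force:** I pushed past the lever's stop each time. The vertical force read about 44 N, 60 N and 41 N for the three presses, well under the 120 N wrist limit. I assumed the 40 N limit on the arm and gripper body does not cover the fingers.
- **First grasp:** The tool had not settled before the first grip on strip 3, so I reopened and gripped it again lower.
- **Jig position:** Estimates from different views disagreed by up to about 4 mm, so I measured the strips again from above before gripping.

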